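# Unload the block heater and hang the vials over the cooling blower

## Robot

A 6-joint arm with a two-finger parallel gripper is mounted at the origin on the work surface. World frame = base frame: x ahead of the robot, y to its left, z up, the work surface at z = 0. Lengths are in m, angles in degrees, forces in N, time in s.
With the tool pointing down it reaches from about 0.35 to 0.875 m from the base axis. Payload 4.2 kg.
Tool frame: the origin (TCP) lies at the very end of the fingers, on their centre line; the grasp point (between the pads) lies 19 mm behind it; z points along the fingers, y is the direction in which the jaws open and shut (so a half turn about z gives the same grasp; the last joint's range is limited). The gripper opens to 87 mm and grips with 3 to 60 N. Pads are 19 mm wide; open, the fingers measure 117 mm over their backs; the gripper's body (75 mm by 190 mm) begins 51 mm behind the grasp point.
Start: joints at [81.795, 22.042, 0.453, 0, -68.411, -14.817], TCP at [0.244, 0.575, 0.223] pointing down, gripper open.
Joint ranges: [-179.83, 179.83], [-69.29, 118.12], [-61.27, 80.66], [-181.25, 117.63], [-171.15, -9.14], [-177.46, 177.46]. Speed limits (degrees/s): [159.86, 159.86, 180, 180, 180, 180].

## Interface

Orientations are given as a 3x3 rotation matrix whose columns are the frame's x, y, z axes.
In Python, from station import r, imaging gives the robot as it stands. The module is installed in compiled form; this text tells all that it offers.
- The arm moves only by the tool move_arm, never from a script. Its argument "motion" is one flat list of numbers, 7 for each row, row after row: the shift along the tool's x, y, z in units of 40 mm (1.0 is 40 mm), then the turn, a rotation vector about the tool's x, y, z in units of 5 degrees (1.0 is 5 degrees), then the gripper's target within -1 to 1 (shut at 1, half-way at 0, fully open at -1). In form: [dx, dy, dz, wx, wy, wz, gripper, dx, dy, dz, wx, wy, wz, gripper, ...]. A call has 1 to 20 rows; each row is the pose to reach, as a shift and turn from the pose measured when the call began, along the tool's axes at that moment; what a row does not reach only later rows make up. A row lasts 1/12 s, in which the tool goes at most 41.7 mm and 7.16 degrees, less where a joint would pass 70% of its speed; a pose out of reach is approached as far as the arm can. A call with a gripper value outside its range is refused whole. The fingers move at their own pace and stop on an object; the grip force is fixed at half the most. Time passes only in rows, so rows that repeat a pose let the fingers close. It gives the time, the measured TCP pose, the force and the opening at its end, in the units of the state.
- r.sense(): the state, without advancing time (a new reading comes with each control period).
- imaging.capture(name): name is "scene" or "top"; returns the picture (480x640x3 uint8, blue, green, red); there is no depth.
- imaging.camera_params(name): a dict with "intrinsics" (3x3 intrinsics, pixels), "world_from_camera" (4x4, takes a point from camera to world coordinates). Camera axes: x right, y down, z forward; pixel columns grow to the right and rows downward; lengths in m; the calibration is good to about 2 mm. A picture is of the moment at which its call begins. camera_params takes no time and is no camera call.
- r.finish_job(): hands the job in, once; it reports no verdict.
The state is a dict: "time_s": time; "joints": joint angles; "joint_velocities": joint speeds; "effort": joint torques, N m; "tcp_pos": TCP position; "ee_rot": TCP orientation; "wrist_force": force on the tool from outside, world axes, zero at the start; "moment": the same for the moment, N m; "gripper_width": opening from 0.0 (shut) to 1.0 (fully open).
Only numpy, scipy, OpenCV 4.12 (cv2) and the standard library are available. Lean on these libraries where they do the work, as an engineer would, in place of code of your own. Each camera call takes 0.05 s, during which the arm holds its last target.

## Task

Move every vial from the block heater into the hanging carrier while the carrier stands on the bench, each one pushed cap-up right down to the floor of its own cell. Then hang the carrier by its hook on the open part of the rail, beside the blower's splash shield, slide it along the rail behind the shield until it hangs centred over the blower's index line, press the blower's start button fully, and leave the carrier hanging there with all its vials. Do not push the bottle, beaker and jar about.

Things in the scene. Friction and masses are not known exactly. Their poses are not given: they have to be found in the camera images.
- vial0_mid (a point): Centre (61 mm above its tip) of a capped vial, 122 mm long, 45 g: amber glass 20 mm in diameter with a round bottom and a black screw cap 25 mm in diameter, 24 mm high (37 to 61 mm above this point). z runs up to the cap. It starts upright in a well of the heater. Three or four of the five vials are present, the others read None.
- vial1_mid (a point): Centre (61 mm above its tip) of a capped vial, 122 mm long, 45 g: amber glass 20 mm in diameter with a round bottom and a black screw cap 25 mm in diameter, 24 mm high (37 to 61 mm above this point). z runs up to the cap. It starts upright in a well of the heater. Three or four of the five vials are present, the others read None.
- vial2_mid (a point): Centre (61 mm above its tip) of a capped vial, 122 mm long, 45 g: amber glass 20 mm in diameter with a round bottom and a black screw cap 25 mm in diameter, 24 mm high (37 to 61 mm above this point). z runs up to the cap. It starts upright in a well of the heater. Three or four of the five vials are present, the others read None.
- vial3_mid (a point): Centre (61 mm above its tip) of a capped vial, 122 mm long, 45 g: amber glass 20 mm in diameter with a round bottom and a black screw cap 25 mm in diameter, 24 mm high (37 to 61 mm above this point). z runs up to the cap. It starts upright in a well of the heater. Three or four of the five vials are present, the others read None.
- vial4_mid (a point): Centre (61 mm above its tip) of a capped vial, 122 mm long, 45 g: amber glass 20 mm in diameter with a round bottom and a black screw cap 25 mm in diameter, 24 mm high (37 to 61 mm above this point). z runs up to the cap. It starts upright in a well of the heater. Three or four of the five vials are present, the others read None.
- heater: The white block heater, fixed; origin at bench level below the middle of its row of five wells, which runs along its x at 40 mm pitch. Wells 23 mm wide, 60 mm deep; the metal block's top is 95 mm above the bench and vials stand 62 mm out of it. The housing reaches 185 mm to -x and 125 mm to +x and is 120 mm wide.
- carrier_grip (a point): Centre of the carrier's grip, an upright black block at its very top: 34 mm (x) by 16 mm (y) by 46 mm high, 212 mm above the carrier's underside. The carrier is a loose stainless rack of 0.3 to 0.5 kg empty, 230 mm long (y), 54 mm deep (x), that starts upright on the bench. z is up, y runs along its row of cells; a mast 30 mm wide at its middle carries hook and grip.
- carrier_hook (a point): Middle of the inside top of the carrier's hook, 27 mm below the grip's centre, same axes. The hook is open downwards: throat 17 mm wide (x), 22 mm deep, 30 mm long (y); mast on its -x side, free tip on its +x side, so it is brought over the rail in the carrier's +x direction. Hung, this point lies 6 mm above the bar's axis. Tops of seated vials are 59 mm below it.
- carrier_cell0 (a point): Centre of the floor of a cell of the carrier, 4 mm above the carrier's underside: a square cell 24 mm wide inside, 60 mm deep, open at the top. The four cells lie in one row, 62 and 98 mm to either side of the mast. A seated vial has its centre 61 mm above this point.
- carrier_cell1 (a point): Centre of the floor of a cell of the carrier, 4 mm above the carrier's underside: a square cell 24 mm wide inside, 60 mm deep, open at the top. The four cells lie in one row, 62 and 98 mm to either side of the mast. A seated vial has its centre 61 mm above this point.
- carrier_cell2 (a point): Centre of the floor of a cell of the carrier, 4 mm above the carrier's underside: a square cell 24 mm wide inside, 60 mm deep, open at the top. The four cells lie in one row, 62 and 98 mm to either side of the mast. A seated vial has its centre 61 mm above this point.
- carrier_cell3 (a point): Centre of the floor of a cell of the carrier, 4 mm above the carrier's underside: a square cell 24 mm wide inside, 60 mm deep, open at the top. The four cells lie in one row, 62 and 98 mm to either side of the mast. A seated vial has its centre 61 mm above this point.
- rail_mid (a point): Middle of the axis of the fixed round steel rail, 12 mm in diameter, level, 245 mm above the bench. y runs along the rail, x is horizontal and points away from the robot. It stands on two posts 265 mm to either side of this point.
- blower_mark (a point): The mark: point on the white cooling blower's top (45 mm above the bench) right below the rail, in line with the black index line on its control box and shield; axes as the rail. The fixed blower sits under the rail's +y part. Its clear splash shield, 120 mm wide, centred on the mark, 201 mm high, stands 45 mm on the robot's side of the rail: the carrier must be hung on its -y side and slid in.
- start_top (a point): Centre of the top of the blower's round grey start button, 32 mm in diameter, facing up, on the control box 140 mm on the robot's side of the rail, in front of the shield.
- start (a joint): Travel of the start button: 0 released, 0.006 m fully pressed; a spring, about 5 N when fully down, brings it back.
- reagent: Bystander: amber reagent bottle, 68 mm in diameter, 160 mm tall; origin at the centre of its underside.
- beaker: Bystander: glass beaker, 68 mm in diameter, 90 mm tall; origin at the centre of its underside.
- jar: Bystander: white jar with a blue lid, 64 mm in diameter, 75 mm tall; origin at the centre of its underside.
Things that resemble listed ones, but are neither listed nor needed, are in the scene too. What is shaped like the part that bears vial2_mid but blue is not meant.

How it is judged:
By the outcome, as a careful person would: the job done as asked, in the order asked, and still so for the second after the job is handed in, with the robot touching nothing.
Of vial0, vial1, vial2, vial3, vial4 only 3 to 4 are there at a start; the rules pass over those that are not, and their reading is None.
At some moment in a run one of carrier may be knocked a few centimetres aside while the robot is not near it.
It also fails if it takes over 210 s, if anything falls off the work surface, if the arm or the gripper's body presses on something with over 40 N, if the wrist force passes 120 N, or if a joint passes its speed limit or range.

## Working session

There is one attempt and no reset: what is moved stays moved. The work goes in short steps, Python scripts to look and compute and a tool call to move; the robot and the scene stay as the last step left them, time stands still between calls to the robot, and variables do not carry over. Pictures are saved under pics/ and viewed, and the job is handed in when it is done.

Besides the shell and the picture viewer there is one more tool, called as name(argument=value, ...), one argument or row to a line, values as JSON. move_arm: Moves the arm, as the interface text tells. Its arguments: {"type":"object","properties":{"motion":{"type":"array","items":{"type":"number"}}},"required":["motion"]}

```bash
mkdir -p pics; python3 - <<'E'
from station import r, imaging
import cv2,numpy as np
np.set_printoptions(precision=4,suppress=True)
for n in ("scene","top"):
    cv2.imwrite(f"pics/{n}0.png",imaging.capture(n)); print(n,imaging.camera_params(n))
print(r.sense())
E
```

```text
scene {'intrinsics': array([[573.4515,   0.    , 317.9324],
       [  0.    , 573.4515, 236.5471],
       [  0.    ,   0.    ,   1.    ]]), 'world_from_camera': array([[ 0.6968,  0.5447, -0.4667,  1.0822],
       [ 0.717 , -0.5117,  0.4732, -0.574 ],
       [ 0.019 , -0.6644, -0.7472,  0.9993],
       [ 0.    ,  0.    ,  0.    ,  1.    ]])}
top {'intrinsics': array([[503.015 ,   0.    , 315.1389],
       [  0.    , 503.015 , 241.7653],
       [  0.    ,   0.    ,   1.    ]]), 'world_from_camera': array([[ 0.0165, -0.9911,  0.132 ,  0.4236],
       [-0.9999, -0.0157,  0.0071, -0.0246],
       [-0.005 , -0.1321, -0.9912,  1.1714],
       [ 0.    ,  0.    ,  0.    ,  1.    ]])}
{'time_s': 0.1, 'joints': array([ 81.7971,  22.0862,   0.3879,  -0.0249, -68.4126, -14.8162]), 'joint_velocities': array([-0.0484, -0.1093,  0.1479,  0.0755, -0.1367, -0.0629]), 'effort': array([ -0.0005, -39.1689,  18.7935,   4.2319,   0.0135,  -0.0001]), 'tcp_pos': array([0.2442, 0.5747, 0.2216]), 'ee_rot': array([[ 0.9203, -0.3912, -0.0007],
       [-0.3912, -0.9203, -0.0019],
       [ 0.0001,  0.002 , -1.    ]]), 'wrist_force': array([0.1402, 0.3741, 1.4363]), 'moment': array([-0.0125,  0.0142, -0.01  ]), 'gripper_width': 0.9994078573547299}
```

View pics/scene0.png

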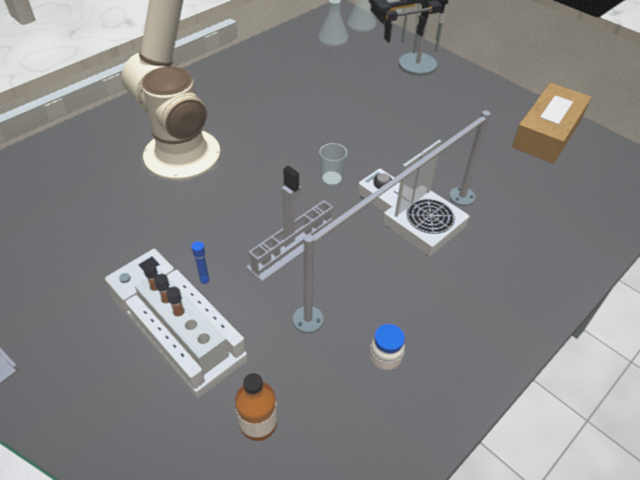

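View pics/top0.png

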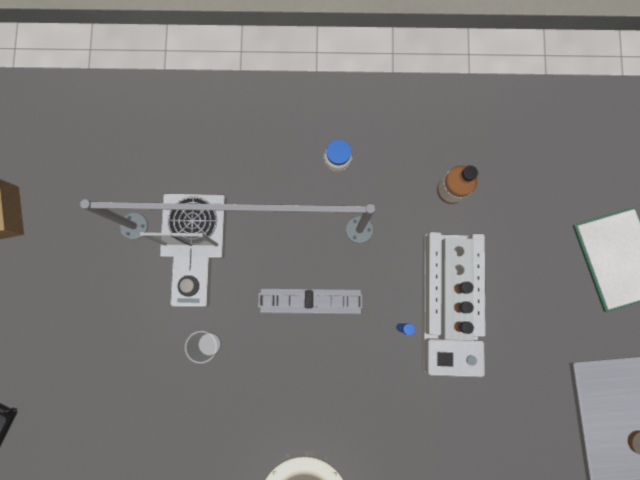

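The two pictures show the same layout:
- **Vials:** three black-capped vials stand in the heater, at top (466,288), (466,308) and (466,328). Its two +x wells are empty.
- **Lookalike:** a loose blue vial stands at top (408,329). It isn't wanted.
- **Carrier:** top (310,301), grip at (309,299).
- **Blower and button:** top (192,225), button (188,286).
- **Rail:** runs from (85,204) to (370,209).

Next I'll measure these.

```bash
cat > h.py <<'E'
from station import r, imaging
import cv2,numpy as np
np.set_printoptions(precision=4,suppress=True)
P={n:imaging.camera_params(n) for n in("scene","top")}
def ray(n,uv):
    K=P[n]["intrinsics"];T=P[n]["world_from_camera"]
    d=T[:3,:3]@np.linalg.solve(K,[uv[0],uv[1],1.]);return T[:3,3],d
def onz(n,uv,z):
    o,d=ray(n,uv);return o+d*(z-o[2])/d[2]
def proj(n,p):
    K=P[n]["intrinsics"];T=P[n]["world_from_camera"]
    c=T[:3,:3].T@(np.asarray(p)-T[:3,3]);q=K@c;return q[:2]/q[2]
def tri(a,b):
    o1,d1=ray("scene",a);o2,d2=ray("top",b)
    d1/=np.linalg.norm(d1);d2/=np.linalg.norm(d2)
    s=np.linalg.lstsq(np.c_[d1,-d2],o2-o1,rcond=None)[0]
    p,q=o1+d1*s[0],o2+d2*s[1];return (p+q)/2,np.linalg.norm(p-q)
def crop(im,x0,y0,x1,y1,f,name):
    c=cv2.resize(im[y0:y1,x0:x1],None,fx=f,fy=f,interpolation=cv2.INTER_CUBIC);cv2.imwrite(f"pics/{name}.png",c)
E
python3 - <<'E'
from h import *
s=cv2.imread("pics/scene0.png");t=cv2.imread("pics/top0.png")
crop(t,410,225,500,385,3.7,"t_heat");crop(t,245,270,375,330,6,"t_car")
crop(t,140,180,240,320,4,"t_blow");crop(s,100,235,260,395,3.7,"s_heat")
crop(s,240,155,345,285,4.5,"s_car");crop(s,340,130,480,255,5,"s_blow")
a=np.vstack([np.hstack([cv2.resize(t[225:385,410:500],(337,600)),cv2.resize(t[180:320,140:240],(428,600))])]);cv2.imwrite("pics/m1.png",a)
a=np.hstack([cv2.resize(s[235:385,100:260],(420,394)),cv2.resize(s[155:285,240:345],(318,394))]);cv2.imwrite("pics/m2.png",a)
E
```

```text
(no output)
```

View pics/m1.png

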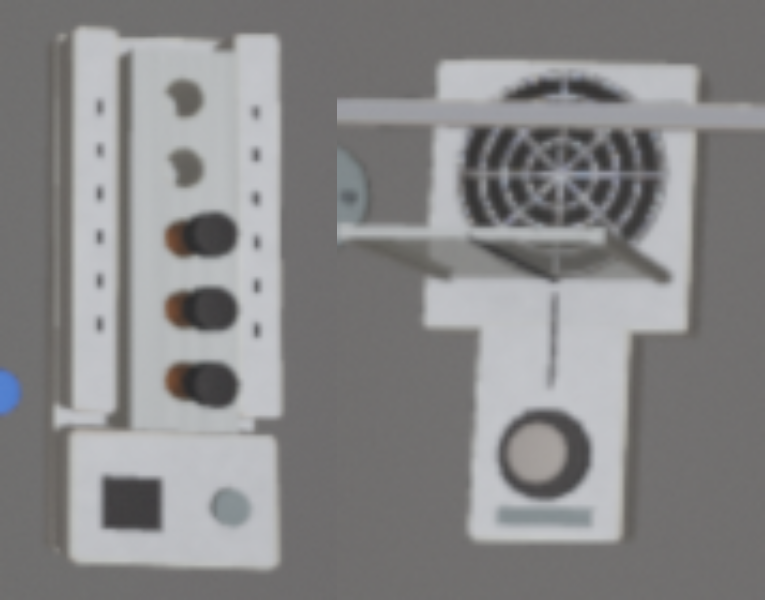

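View pics/t_car.png

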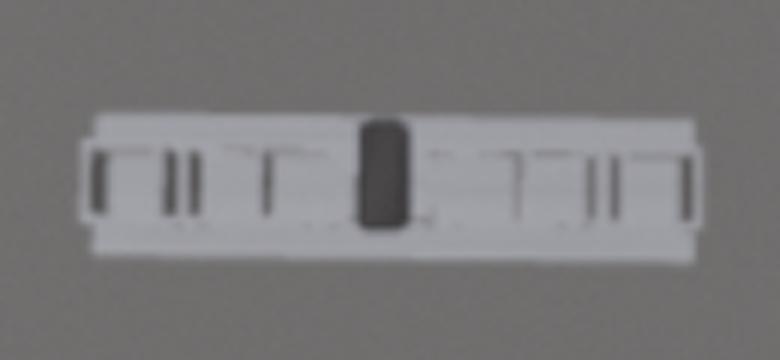

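View pics/m2.png

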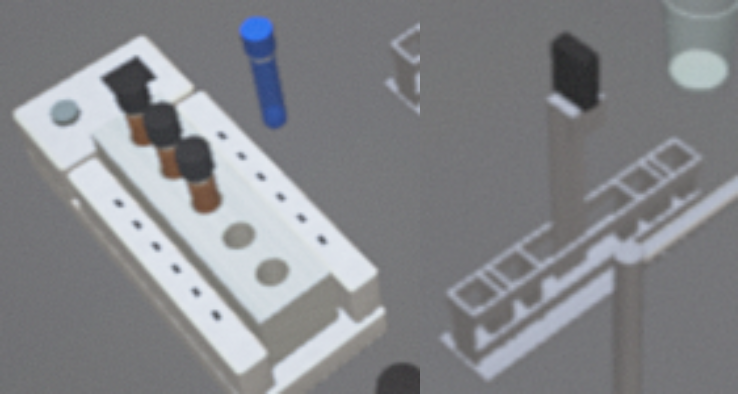

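View pics/s_blow.png

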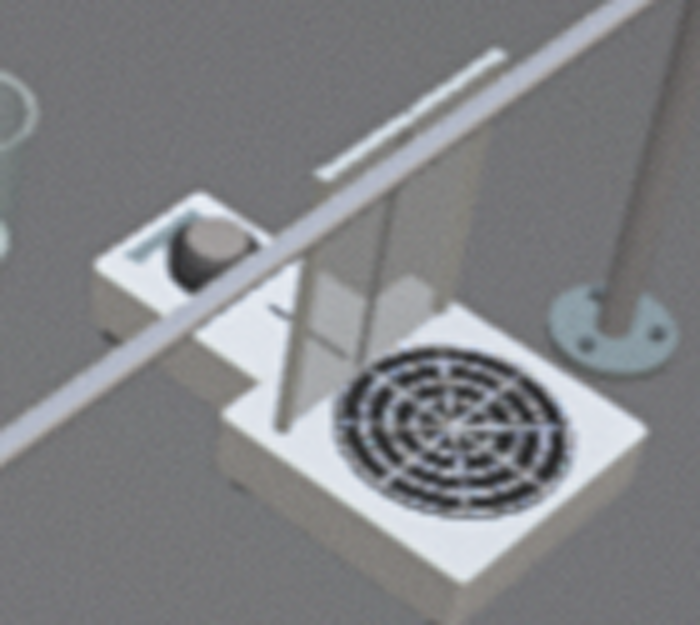

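```bash
python3 - <<'E'
from h import *
s=cv2.imread("pics/scene0.png");t=cv2.imread("pics/top0.png")
def blobs(im,x0,y0,x1,y1,thr,amin=15):
    m=(im.max(2)<thr).astype(np.uint8);k=np.zeros_like(m);k[y0:y1,x0:x1]=m[y0:y1,x0:x1]
    n,l,st,c=cv2.connectedComponentsWithStats(k)
    return [(c[i],st[i]) for i in range(1,n) if st[i,4]>=amin]
print("scene");B=blobs(s,135,240,200,320,62)
for c,st in B:print(c,st)
print("top");
for thr in(60,70):
  for c,st in blobs(t,450,275,485,340,thr):print(c,st,onz("top",c,.145))
print("grip")
gs=blobs(s,275,160,305,195,62);gt=blobs(t,295,285,320,312,75)
for c,st in gs+gt:print(c,st)
print(tri(gs[0][0],gt[0][0]))
E
```

```text
scene
[151.3649 272.027 ] [145 262  13  16  74]
[161.9756 285.878 ] [156 281  12   9  41]
top
[460.56 287.84] [459 284   5   8  25] [ 0.4705 -0.3141  0.145 ]
[460.7407 307.    ] [459 303   5   9  27] [ 0.4319 -0.3137  0.145 ]
[460.7241 326.5517] [459 323   5   9  29] [ 0.3929 -0.3128  0.145 ]
[465.036  287.3514] [459 283  13  10 111] [ 0.4717 -0.3232  0.145 ]
[465.0367 307.0826] [459 303  13  10 109] [ 0.4319 -0.3223  0.145 ]
[465.1525 327.0763] [458 322  15  11 118] [ 0.3921 -0.3216  0.145 ]
grip
[290.8662 178.5167] [284 167  15  24 269]
[308.6341 299.1463] [305 291   8  17 123]
(array([ 0.4416, -0.0071,  0.2131]), np.float64(0.0005038935244636603))
```

```bash
python3 - <<'E'
from h import *
s=cv2.imread("pics/scene0.png")
crop(s,270,155,350,245,7,"s_hook")
E
```

```text
(no output)
```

View pics/s_hook.png

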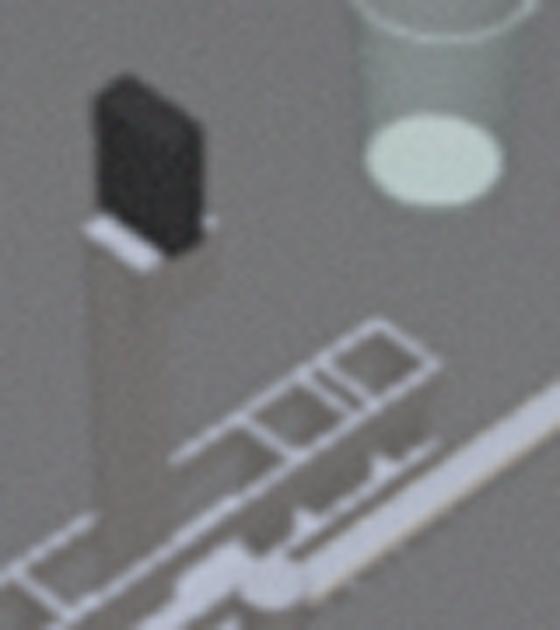

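```bash
python3 - <<'E'
from h import *
s=cv2.imread("pics/scene0.png");t=cv2.imread("pics/top0.png")
# rail axis in top: columns between 110 and 340, bright band centre
g=t.max(2).astype(float)
for u in (100,120,150,250,280,310,340,355):
    col=g[195:220,u]; 
    idx=np.where(col>130)[0]+195
    print(u,idx.min(),idx.max(),onz("top",(u,idx.mean()),.245) if len(idx)<14 else "wide")
print("post tops", onz("top",(85,204),.245),onz("top",(370,209),.245))
# blower mark: index line on control box top view zoom m1: (556,293)-(549,387) with offset 337, scale 4.28
for z in (.045,.05,.06): 
  for p in ((556,293),(549,387)):
    q=(140+(p[0]-337)/4.28,180+p[1]/4.286);print("idx",q,onz("top",q,z))
# shield top edge ends m1 (337,232)?; (605,236)
# button disc top
q=(140+(537-337)/4.28,180+453/4.286);q2=(340+217/5,130+240/5);print("button",q,q2,tri(q2,q))
# blower top corners
for p in ((440,62),(697,66),(688,330),(425,325)):
    q=(140+(p[0]-337)/4.28,180+p[1]/4.286);print("bl",onz("top",q,.045))
for p in ((480,330),(630,333),(620,541),(470,538)):
    q=(140+(p[0]-337)/4.28,180+p[1]/4.286);print("box",onz("top",q,.045))
# wells
for p in ((185,97),(185,167)):
    q=(410+p[0]/3.745,225+p[1]/3.75);print("well",onz("top",q,.095))
for p in ((239,235),(272,271)):
    q=(100+p[0]/2.625,235+p[1]/2.627);print("well s",onz("scene",q,.095))
# carrier base corners zoom6  z~? 0.0..; rim corners z=.064
for p in ((97,113),(694,120),(694,263),(92,255)):
    q=(245+p[0]/6,270+p[1]/6);print("base",onz("top",q,.004),onz("top",q,.064))
for p in ((85,137),(700,147),(700,230),(82,223)):
    q=(245+p[0]/6,270+p[1]/6);print("rim",onz("top",q,.064))
E
```

```text
100 202 207 [0.6112 0.3877 0.245 ]
120 202 207 [0.6118 0.35   0.245 ]
150 203 208 [0.6108 0.2934 0.245 ]
250 204 210 [0.6108 0.1053 0.245 ]
280 205 210 [0.6107 0.049  0.245 ]
310 205 211 [ 0.6106 -0.0073  0.245 ]
340 206 211 [ 0.6106 -0.0635  0.245 ]
355 206 218 [ 0.6084 -0.0917  0.245 ]
post tops [0.6117 0.416  0.245 ] [ 0.6105 -0.1197  0.245 ]
idx (191.1682242990654, 248.36210919272048) [0.5541 0.2631 0.045 ]
idx (189.53271028037383, 270.2939804013066) [0.5045 0.2643 0.045 ]
idx (191.1682242990654, 248.36210919272048) [0.5535 0.2618 0.05  ]
idx (189.53271028037383, 270.2939804013066) [0.5041 0.263  0.05  ]
idx (191.1682242990654, 248.36210919272048) [0.5524 0.2592 0.06  ]
idx (189.53271028037383, 270.2939804013066) [0.5034 0.2605 0.06  ]
button (186.7289719626168, 285.69295380307983) (383.4, 178.0) (array([0.4697, 0.2648, 0.0632]), np.float64(0.0016496545973989608))
bl [0.6774 0.3313 0.045 ]
bl [0.6773 0.1936 0.045 ]
bl [0.5356 0.1926 0.045 ]
bl [0.5361 0.3313 0.045 ]
box [0.5339 0.3022 0.045 ]
box [0.5336 0.2231 0.045 ]
box [0.4252 0.2234 0.045 ]
box [0.4254 0.3015 0.045 ]
well [ 0.5521 -0.3274  0.095 ]
well [ 0.5119 -0.3266  0.095 ]
well s [ 0.5127 -0.3238  0.095 ]
well s [ 0.5523 -0.3246  0.095 ]
base [0.4672 0.1068 0.004 ] [0.465 0.1   0.064]
base [ 0.4683 -0.1233  0.004 ] [ 0.466  -0.1182  0.064 ]
base [ 0.4137 -0.1236  0.004 ] [ 0.4142 -0.1185  0.064 ]
base [0.413 0.107 0.004] [0.4135 0.1003 0.064 ]
rim [0.4562 0.1041 0.064 ]
rim [ 0.4562 -0.1205  0.064 ]
rim [ 0.4262 -0.1206  0.064 ]
rim [0.425  0.1043 0.064 ]
```

```bash
cat >> h.py <<'E'
from scipy.spatial.transform import Rotation as Ro
def plan(x,y,z,yaw):
    s=r.sense();R=s["ee_rot"];w=np.radians(yaw)
    T=np.array([[np.cos(w),np.sin(w),0],[np.sin(w),-np.cos(w),0],[0,0,-1.]])
    d=R.T@(np.array([x,y,z])-s["tcp_pos"])/.04
    v=np.degrees(Ro.from_matrix(R.T@T).as_rotvec())/5
    print("shift",d.round(3),"turn",v.round(3),"rows>=%.1f"%max(np.linalg.norm(d)*40/41.7,np.linalg.norm(v)*5/7.16))
E
python3 -c "
from h import *
plan(.45,.25,.32,-110);plan(.472,-.3245,.20,180)"
```

```text
shift [ 7.912  5.463 -2.449] turn [ 0.017 -0.018 17.394] rows>=12.1
shift [14.036 18.46   0.577] turn [ 0.005 -0.031 31.394] rows>=22.3
```

move_arm(
  motion=[7.9,5.46,-2.45,0.02,-0.02,17.39,-0.2,7.9,5.46,-2.45,0.02,-0.02,17.39,-0.2,7.9,5.46,-2.45,0.02,-0.02,17.39,-0.2,7.9,5.46,-2.45,0.02,-0.02,17.39,-0.2,7.9,5.46,-2.45,0.02,-0.02,17.39,-0.2,7.9,5.46,-2.45,0.02,-0.02,17.39,-0.2,7.9,5.46,-2.45,0.02,-0.02,17.39,-0.2,7.9,5.46,-2.45,0.02,-0.02,17.39,-0.2,7.9,5.46,-2.45,0.02,-0.02,17.39,-0.2,7.9,5.46,-2.45,0.02,-0.02,17.39,-0.2,7.9,5.46,-2.45,0.02,-0.02,17.39,-0.2,7.9,5.46,-2.45,0.02,-0.02,17.39,-0.2,7.9,5.46,-2.45,0.02,-0.02,17.39,-0.2,7.9,5.46,-2.45,0.02,-0.02,17.39,-0.2],
)

```text
time_s: 1.27
tcp_pos: [0.4495, 0.2501, 0.3197]
ee_rot: [[-0.34, -0.94, -0.001], [-0.94, 0.34, -0.0], [0.0, 0.0, -1.0]]
wrist_force: [-0.3, -0.0, 0.6]
gripper_width: 0.599
```

```bash
python3 -c "
from h import *
print(r.sense()['joints'])
plan(.472,-.3245,.25,180)"
```

```text
[ 47.1801   7.9262  -4.9414  -0.0157 -77.1599 -67.0446]
shift [13.318 -5.412  1.744] turn [ 0.002 -0.006 14.026] rows>=13.9
```

move_arm(
  motion=[13.32,-5.41,1.74,0,0,14.03,-0.2,13.32,-5.41,1.74,0,0,14.03,-0.2,13.32,-5.41,1.74,0,0,14.03,-0.2,13.32,-5.41,1.74,0,0,14.03,-0.2,13.32,-5.41,1.74,0,0,14.03,-0.2,13.32,-5.41,1.74,0,0,14.03,-0.2,13.32,-5.41,1.74,0,0,14.03,-0.2,13.32,-5.41,1.74,0,0,14.03,-0.2,13.32,-5.41,1.74,0,0,14.03,-0.2,13.32,-5.41,1.74,0,0,14.03,-0.2,13.32,-5.41,1.74,0,0,14.03,-0.2,13.32,-5.41,1.74,0,0,14.03,-0.2,13.32,-5.41,1.74,0,0,14.03,-0.2,13.32,-5.41,1.74,0,0,14.03,-0.2,13.32,-5.41,1.74,0,0,14.03,-0.2,13.32,-5.41,1.74,0,0,14.03,-0.2],
)

```text
time_s: 2.6
tcp_pos: [0.4714, -0.3258, 0.2485]
ee_rot: [[-1.0, 0.001, -0.003], [0.001, 1.0, 0.001], [0.003, 0.001, -1.0]]
wrist_force: [0.3, -0.1, -0.5]
gripper_width: 0.602
```

```bash
python3 - <<'E'
from h import *
s=r.sense();print(s["joints"])
plan(.472,-.3245,.126,180)
a=imaging.capture("scene");b=imaging.capture("top")
cv2.imwrite("pics/m3.png",np.hstack([cv2.resize(a[180:380,80:280],(400,400)),cv2.resize(b[230:390,360:520],(400,400))]))
E
```

```text
[-18.4543  16.0848  -4.5169   0.0099 -69.5894 -71.5988]
shift [-0.024  0.031  3.063] turn [ 0.01  -0.037 -0.01 ] rows>=2.9
```

View pics/m3.png

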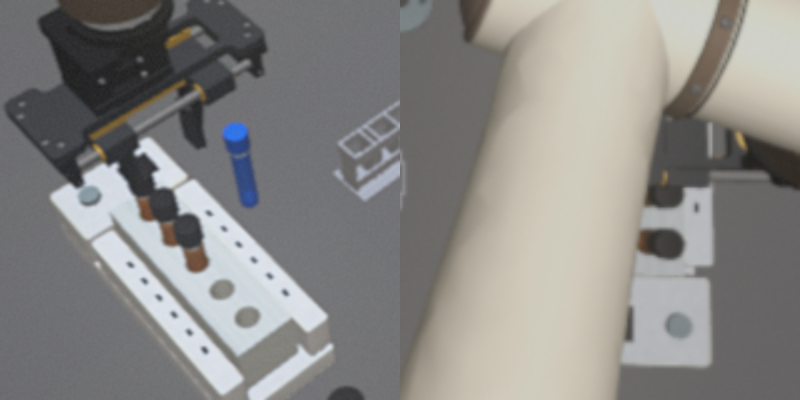

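The scene crop shows the gripper squarely above the vial row, with the third vial (x≈0.472) below it. The blue lookalike stands to one side. I'll lower and grip.

move_arm(
  motion=[-0.02,0.03,0.5,0.01,-0.04,-0.01,-0.2,-0.02,0.03,1.2,0.01,-0.04,-0.01,-0.2,-0.02,0.03,1.9,0.01,-0.04,-0.01,-0.2,-0.02,0.03,2.5,0.01,-0.04,-0.01,-0.2,-0.02,0.03,3.0,0.01,-0.04,-0.01,-0.2,-0.02,0.03,3.06,0.01,-0.04,-0.01,-0.2,-0.02,0.03,3.06,0.01,-0.04,-0.01,1,-0.02,0.03,3.06,0.01,-0.04,-0.01,1,-0.02,0.03,3.06,0.01,-0.04,-0.01,1,-0.02,0.03,3.06,0.01,-0.04,-0.01,1,-0.02,0.03,3.06,0.01,-0.04,-0.01,1,-0.02,0.03,3.06,0.01,-0.04,-0.01,1,-0.02,0.03,3.06,0.01,-0.04,-0.01,1,-0.02,0.03,3.06,0.01,-0.04,-0.01,1],
)

```text
time_s: 3.87
tcp_pos: [0.4731, -0.3231, 0.1284]
ee_rot: [[-1.0, -0.003, 0.004], [-0.003, 1.0, -0.002], [-0.004, -0.002, -1.0]]
wrist_force: [0.3, 0.7, 3.9]
gripper_width: 0.275
```

```bash
python3 -c "
from h import *
plan(.472,-.3245,.255,180);plan(.4405,-.106,.255,-90)"
```

```text
shift [ 0.016 -0.04  -3.165] turn [-0.017  0.045  0.03 ] rows>=3.0
shift [ 0.789  5.424 -3.176] turn [ -0.049   0.022 -17.97 ] rows>=12.5
```

move_arm(
  motion=[0.01,-0.02,-0.6,0,0.03,0,1,0.01,-0.04,-1.4,0,0.04,0,1,0.01,-0.04,-2.2,0,0.04,0,1,0.01,-0.04,-3.0,0,0.04,0,1,0.01,-0.04,-3.17,0,0.04,0,1,0.79,5.42,-3.18,-0.05,0.02,-17.97,1,0.79,5.42,-3.18,-0.05,0.02,-17.97,1,0.79,5.42,-3.18,-0.05,0.02,-17.97,1,0.79,5.42,-3.18,-0.05,0.02,-17.97,1,0.79,5.42,-3.18,-0.05,0.02,-17.97,1,0.79,5.42,-3.18,-0.05,0.02,-17.97,1,0.79,5.42,-3.18,-0.05,0.02,-17.97,1,0.79,5.42,-3.18,-0.05,0.02,-17.97,1,0.79,5.42,-3.18,-0.05,0.02,-17.97,1,0.79,5.42,-3.18,-0.05,0.02,-17.97,1,0.79,5.42,-3.18,-0.05,0.02,-17.97,1,0.79,5.42,-3.18,-0.05,0.02,-17.97,1,0.79,5.42,-3.18,-0.05,0.02,-17.97,1,0.79,5.42,-3.18,-0.05,0.02,-17.97,1,0.79,5.42,-3.18,-0.05,0.02,-17.97,1],
)

```text
time_s: 5.53
tcp_pos: [0.4401, -0.1062, 0.2546]
ee_rot: [[-0.002, -1.0, -0.001], [-1.0, 0.002, 0.0], [-0.0, 0.001, -1.0]]
wrist_force: [-0.3, 0.4, 0.1]
gripper_width: 0.277
```

```bash
python3 - <<'E'
from h import *
s=r.sense();print(s["joints"],s["gripper_width"])
plan(.4405,-.106,.15,-90)
a=imaging.capture("scene");b=imaging.capture("top");cv2.imwrite("pics/s4.png",a)
cv2.imwrite("pics/m4.png",np.hstack([cv2.resize(a[130:330,190:390],(600,600),interpolation=2)]))
cv2.imwrite("pics/m5.png",cv2.resize(b[230:350,220:420],(800,480)))
E
```

```text
[  7.0857   3.5546 -19.2149  -0.0247 -67.283   -7.199 ] 0.2765100583172837
shift [-0.004 -0.012  2.616] turn [ 0.011  0.003 -0.025] rows>=2.5
```

View pics/m4.png

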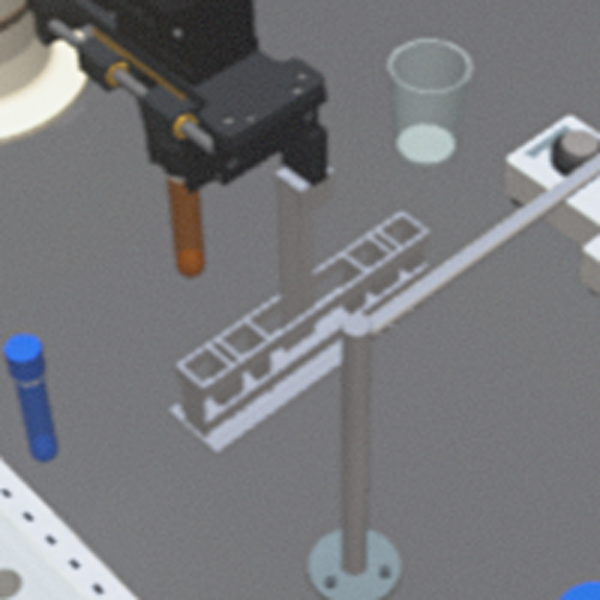

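View pics/m5.png

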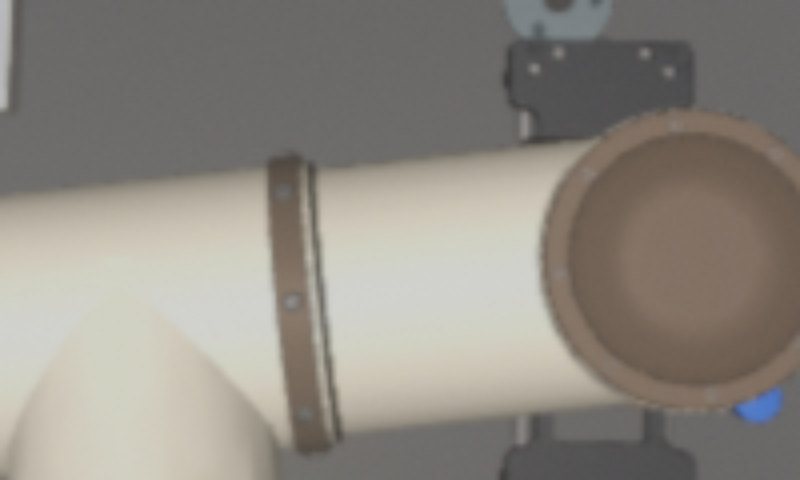

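```bash
python3 - <<'E'
from h import *
a=cv2.imread("pics/s4.png")
hsv=cv2.cvtColor(a,cv2.COLOR_BGR2HSV)
m=((hsv[...,0]<20)&(hsv[...,1]>120)&(hsv[...,2]>50)).astype(np.uint8)
m[:, :240]=0;m[:,262:]=0;m[:180]=0;m[230:]=0
for v in range(190,224,4):
    u=np.where(m[v])[0]
    print(v,u.min(),u.max(),u.mean()) if len(u) else None
ys=np.where(m.any(1))[0];print(ys.min(),ys.max())
for z in (.1616,.1716,.20,.22): print("pred axis",z,proj("scene",(.4401,-.1062,z)))
for p in ((180,365),(222,345),(245,363),(203,387)):
    print("cell",onz("scene",(190+p[0]/3,130+p[1]/3),.064))
E
```

```text
194 247 255 250.75
198 248 255 251.5
202 248 255 251.5
206 248 256 252.0
210 249 256 252.5
214 249 256 252.5
218 249 257 253.0
191 221
pred axis 0.1616 [254.0187 220.2178]
pred axis 0.1716 [253.6952 216.7672]
pred axis 0.2 [252.7527 206.716 ]
pred axis 0.22 [252.0672 199.4058]
cell [ 0.4299 -0.117   0.064 ]
cell [ 0.4361 -0.0831  0.064 ]
cell [ 0.4601 -0.0822  0.064 ]
cell [ 0.4565 -0.1181  0.064 ]
```

```bash
python3 - <<'E'
from h import *
a=cv2.imread("pics/s4.png")
crop(a,240,215,320,275,10,"cells")
c=cv2.imread("pics/cells.png")
for y in (-98,-62,62,98):
    for dx,dy in ((-12,-12),(-12,12),(12,12),(12,-12)):
        q=proj("scene",(.4405+dx/1e3,-.008+(y+dy)/1e3,.064)); p=((q-[240,215]+.5)*10).round().astype(int)
        cv2.circle(c,tuple(p),3,(0,0,255),-1)
cv2.imwrite("pics/cells2.png",c)
E
```

```text
(no output)
```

View pics/cells2.png

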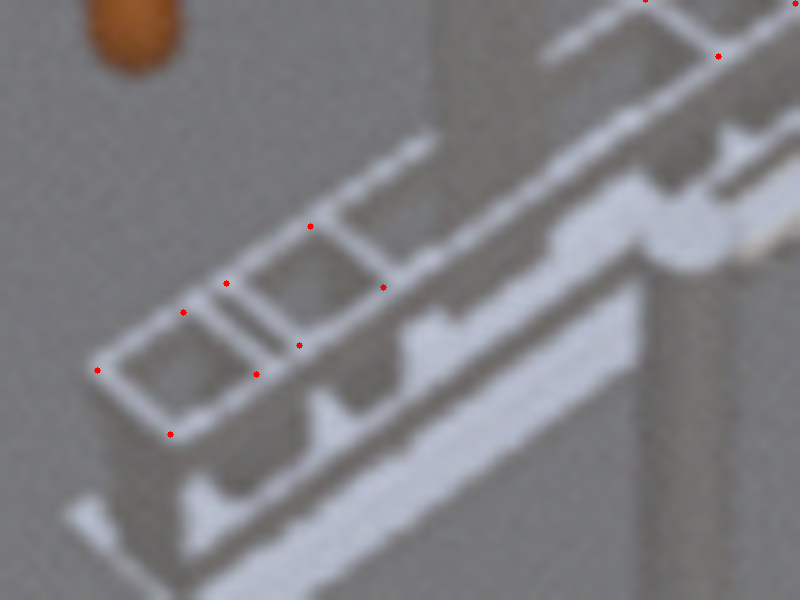

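move_arm(
  motion=[-0.08,-0.02,0.8,0.01,0,-0.02,1,-0.08,-0.02,1.6,0.01,0,-0.02,1,-0.08,-0.02,2.1,0.01,0,-0.02,1,-0.08,-0.02,2.25,0.01,0,-0.02,1,-0.08,-0.02,2.25,0.01,0,-0.02,1,-0.08,-0.02,2.25,0.01,0,-0.02,1],
)

```text
time_s: 6.13
tcp_pos: [0.4419, -0.1031, 0.1657]
ee_rot: [[0.0, -1.0, 0.002], [-1.0, -0.0, -0.0], [0.0, -0.002, -1.0]]
wrist_force: [0.5, 0.6, -0.2]
gripper_width: 0.279
```

```bash
cat > look.py <<'E'
import sys
from h import *
a=imaging.capture("scene");n=sys.argv[1];cv2.imwrite(f"pics/{n}_full.png",a)
x0,y0,x1,y1=map(int,sys.argv[2:6]);crop(a,x0,y0,x1,y1,min(800/(x1-x0),600/(y1-y0)),n)
s=r.sense();print(s["tcp_pos"],s["wrist_force"],s["gripper_width"])
E
python3 look.py c1 240 205 320 265
```

```text
[ 0.4423 -0.103   0.1663] [-0.1173 -0.5339  0.3507] 0.27452494420938534
```

View pics/c1.png

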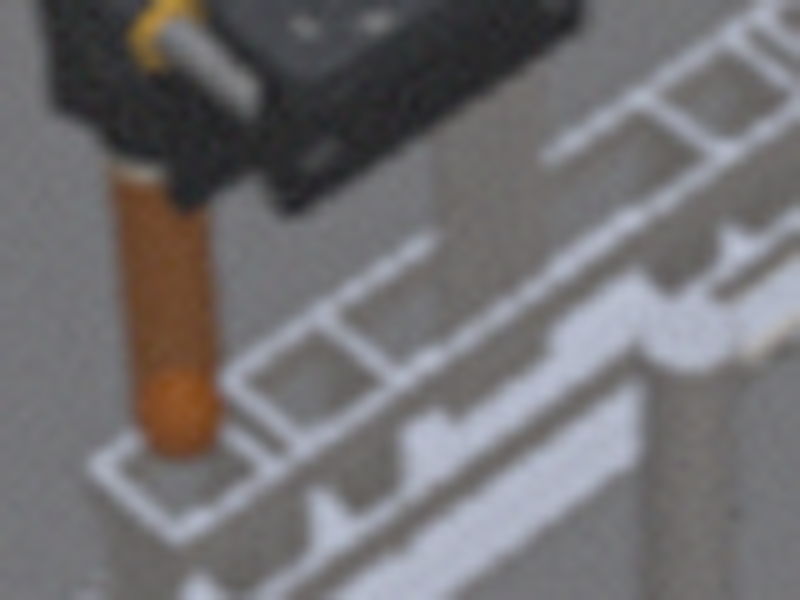

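```bash
python3 - <<'E'
from h import *
a=cv2.imread("pics/c1_full.png")
f=lambda p:(proj("scene",p)-[240,205])*10+5
print("tip sphere c",f((.4423,-.103,.083)),"neck",f((.4423,-.103,.171)), "per mm x",f((.4433,-.103,.083))-f((.4423,-.103,.083)),"y",f((.4423,-.102,.083))-f((.4423,-.103,.083)),"z",f((.4423,-.103,.084))-f((.4423,-.103,.083)))
print("cell c",f((.4405,-.106,.064)),f((.4405,-.104,.064)))
E
```

```text
tip sphere c [187.6694 411.3768] neck [161.6684 122.6303] per mm x [3.0831 2.6262] y [ 3.6419 -2.4678] z [-0.2795 -3.1043]
cell c [176.6247 472.3143] [183.8329 467.3884]
```

move_arm(
  motion=[-0.03,0.03,0.2,-0.02,0,0,1,-0.03,0.03,0.4,-0.02,0,0,1,-0.03,0.03,0.6,-0.02,0,0,1,-0.03,0.03,0.8,-0.02,0,0,1,-0.03,0.03,1.0,-0.02,0,0,1,-0.03,0.03,1.2,-0.02,0,0,1,-0.03,0.03,1.4,-0.02,0,0,1,-0.03,0.03,1.5,-0.02,0,0,1,-0.03,0.03,1.5,-0.02,0,0,1],
)

```text
time_s: 6.93
tcp_pos: [0.4405, -0.1019, 0.105]
ee_rot: [[0.0, -1.0, -0.001], [-1.0, -0.0, -0.0], [0.0, 0.001, -1.0]]
wrist_force: [0.5, -0.7, -0.9]
gripper_width: 0.276
```

```bash
python3 look.py c2 240 165 320 265
```

```text
[ 0.441  -0.1019  0.1057] [ 0.7937  0.7775 -0.5678] 0.27887476654651244
```

View pics/c2.png

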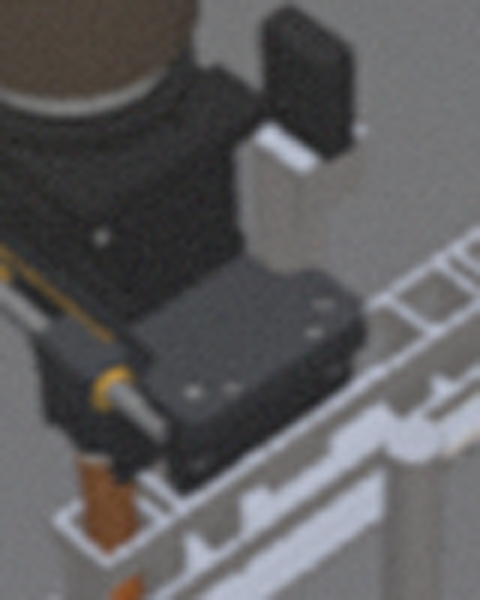

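move_arm(
  motion=[0,0,0.1,0,0,0,1,0,0,0.2,0,0,0,1,0,0,0.25,0,0,0,1,0,0,0.25,0,0,0,1],
)

```text
time_s: 7.32
tcp_pos: [0.4422, -0.1022, 0.0972]
ee_rot: [[0.002, -1.0, 0.002], [-1.0, -0.002, -0.001], [0.001, -0.002, -1.0]]
wrist_force: [-2.4, -0.5, 9.2]
gripper_width: 0.279
```

move_arm(
  motion=[-0.01,0.03,0.08,0,0,0,1,-0.01,0.03,0.08,0,0,0,1,0,0.03,0,0,0,0,-0.3,0,0.03,0,0,0,0,-0.3,0,0.03,0,0,0,0,-0.3,0,0.03,0,0,0,0,-0.3,0,0.03,0,0,0,0,-0.3],
)

```text
time_s: 7.9
tcp_pos: [0.4407, -0.1022, 0.0967]
ee_rot: [[0.002, -1.0, 0.001], [-1.0, -0.002, -0.001], [0.001, -0.001, -1.0]]
wrist_force: [0.4, 0.3, -0.0]
gripper_width: 0.568
```

```bash
python3 -c "
from h import *
plan(.441,-.102,.26,-90);plan(.432,-.3235,.26,180)"
```

```text
shift [ 0.001 -0.013 -4.082] turn [-0.014 -0.016  0.018] rows>=3.9
shift [ 5.538  0.22  -4.074] turn [-0.024 -0.002 18.018] rows>=12.6
```

move_arm(
  motion=[0,0,-0.5,0,0,0,-0.3,0,0,-1.3,0,0,0,-0.3,0,0,-2.3,0,0,0,-0.3,0,0,-3.3,0,0,0,-0.3,0,0,-4.07,0,0,0,-0.3,5.54,0.22,-4.07,-0.02,0,18.02,-0.3,5.54,0.22,-4.07,-0.02,0,18.02,-0.3,5.54,0.22,-4.07,-0.02,0,18.02,-0.3,5.54,0.22,-4.07,-0.02,0,18.02,-0.3,5.54,0.22,-4.07,-0.02,0,18.02,-0.3,5.54,0.22,-4.07,-0.02,0,18.02,-0.3,5.54,0.22,-4.07,-0.02,0,18.02,-0.3,5.54,0.22,-4.07,-0.02,0,18.02,-0.3,5.54,0.22,-4.07,-0.02,0,18.02,-0.3,5.54,0.22,-4.07,-0.02,0,18.02,-0.3,5.54,0.22,-4.07,-0.02,0,18.02,-0.3,5.54,0.22,-4.07,-0.02,0,18.02,-0.3,5.54,0.22,-4.07,-0.02,0,18.02,-0.3,5.54,0.22,-4.07,-0.02,0,18.02,-0.3,5.54,0.22,-4.07,-0.02,0,18.02,-0.3],
)

```text
time_s: 9.57
tcp_pos: [0.4319, -0.3235, 0.2594]
ee_rot: [[-1.0, -0.002, -0.001], [-0.002, 1.0, 0.0], [0.001, 0.0, -1.0]]
wrist_force: [-0.1, 0.9, 0.5]
gripper_width: 0.649
```

```bash
python3 look.py c3 190 140 350 300; python3 -c "
from h import *
plan(.432,-.3235,.126,180)"
```

```text
[ 0.4319 -0.3235  0.2595] [0.2236 0.4343 0.6144] 0.6490576507464013
shift [-0.003  0.001  3.336] turn [-0.    -0.005  0.02 ] rows>=3.2
```

View pics/c3.png

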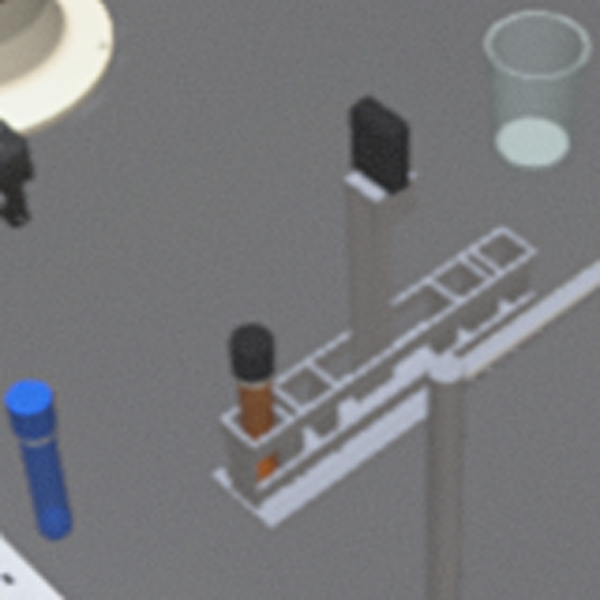

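The first vial is seated in the -y end cell, with its cap at crop (252,350). Next I'll pick the second.

move_arm(
  motion=[0,0,0.6,0,0,0.02,-0.2,0,0,1.4,0,0,0.02,-0.2,0,0,2.2,0,0,0.02,-0.2,0,0,2.8,0,0,0.02,-0.2,0,0,3.2,0,0,0.02,-0.2,0,0,3.3,0,0,0.02,-0.2,0,0,3.3,0,0,0.02,1,0,0,3.3,0,0,0.02,1,0,0,3.3,0,0,0.02,1,0,0,3.3,0,0,0.02,1,0,0,3.3,0,0,0.02,1,0,0,3.3,0,0,0.02,1,0,0,3.3,0,0,0.02,1,0,0,3.3,0,0,0.02,1],
)

```text
time_s: 10.78
tcp_pos: [0.4324, -0.3238, 0.1283]
ee_rot: [[-1.0, -0.0, 0.001], [-0.0, 1.0, -0.001], [-0.001, -0.001, -1.0]]
wrist_force: [0.2, 1.2, 3.9]
gripper_width: 0.271
```

```bash
python3 -c "
from h import *
plan(.432,-.3235,.25,180);plan(.432,-.3235,.36,180);plan(.441,.093,.36,-90);"
```

```text
shift [ 0.007  0.005 -3.042] turn [-0.01   0.012  0.003] rows>=2.9
shift [ 0.004  0.002 -5.792] turn [-0.01   0.012  0.003] rows>=5.6
shift [-0.224 10.415 -5.8  ] turn [ -0.018   0.002 -17.997] rows>=12.6
```

move_arm(
  motion=[0,0,-0.6,0,0,0,1,0,0,-1.5,0,0,0,1,0,0,-2.5,0,0,0,1,0,0,-3.5,0,0,0,1,0,2,-4.4,0,0,-2,1,-0.22,10.42,-5.8,0,0,-18,1,-0.22,10.42,-5.8,0,0,-18,1,-0.22,10.42,-5.8,0,0,-18,1,-0.22,10.42,-5.8,0,0,-18,1,-0.22,10.42,-5.8,0,0,-18,1,-0.22,10.42,-5.8,0,0,-18,1,-0.22,10.42,-5.8,0,0,-18,1,-0.22,10.42,-5.8,0,0,-18,1,-0.22,10.42,-5.8,0,0,-18,1,-0.22,10.42,-5.8,0,0,-18,1,-0.22,10.42,-5.8,0,0,-18,1,-0.22,10.42,-5.8,0,0,-18,1,-0.22,10.42,-5.8,0,0,-18,1,-0.22,10.42,-5.8,0,0,-18,1,-0.22,10.42,-5.8,0,0,-18,1],
)

```text
time_s: 12.45
tcp_pos: [0.4407, 0.093, 0.3597]
ee_rot: [[-0.002, -1.0, 0.001], [-1.0, 0.002, -0.001], [0.001, -0.001, -1.0]]
wrist_force: [0.1, -0.7, -0.8]
gripper_width: 0.277
```

```bash
python3 look.py c4 240 100 400 260;python3 -c "
from h import *
plan(.441,.093,.166,-90);"
```

```text
[0.4407 0.0929 0.3598] [ 0.6724 -0.0757 -0.597 ] 0.2774141019588439
shift [-0.007 -0.003  4.846] turn [-0.009 -0.011 -0.017] rows>=4.6
```

View pics/c4.png

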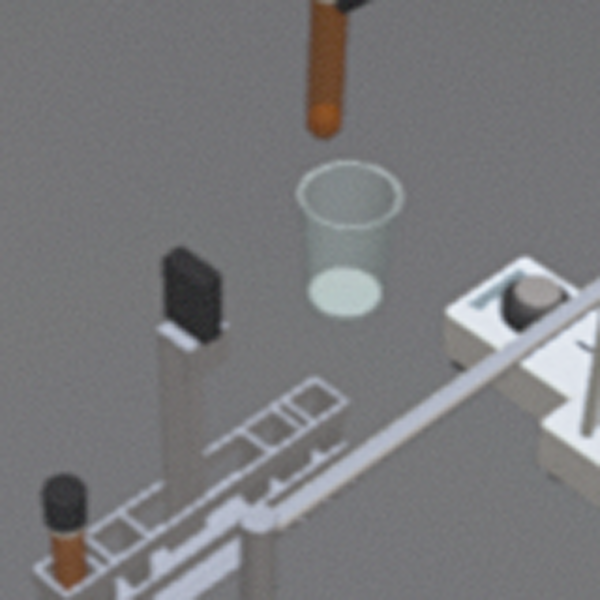

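move_arm(
  motion=[-0.01,0,0.9,0,0,-0.02,1,-0.01,0,1.8,0,0,-0.02,1,-0.01,0,2.7,0,0,-0.02,1,-0.01,0,3.6,0,0,-0.02,1,-0.01,0,4.4,0,0,-0.02,1,-0.01,0,4.8,0,0,-0.02,1,-0.01,0,4.85,0,0,-0.02,1,-0.01,0,4.85,0,0,-0.02,1],
)

```text
time_s: 13.17
tcp_pos: [0.4408, 0.0926, 0.1654]
ee_rot: [[-0.001, -1.0, -0.001], [-1.0, 0.001, -0.002], [0.002, 0.001, -1.0]]
wrist_force: [0.5, 0.8, -0.4]
gripper_width: 0.281
```

```bash
python3 look.py c5 290 170 350 215; python3 - <<'E'
from h import *
f=lambda p:((proj("scene",p)-[290,170])+.5)*800/60
s=r.sense();x,y,z=s["tcp_pos"]
print("sphere pred",f((x,y,z-.0834)));
for yy in(.090,.092): print("cell",yy,f((.4405,yy,.064)),[f((.4405+a,yy+b,.064)).round() for a,b in((-.012,-.012),(-.012,.012),(.012,.012),(.012,-.012))])
E
```

```text
[0.4417 0.0932 0.1667] [-0.0224  0.3322 -0.378 ] 0.2778324638796115
sphere pred [466.0905 412.6093]
cell 0.09 [444.8218 497.7954] [array([346., 495.]), array([446., 428.]), array([544., 500.]), array([444., 569.])]
cell 0.092 [453.1228 492.1228] [array([354., 490.]), array([454., 422.]), array([552., 494.]), array([452., 563.])]
```

View pics/c5.png

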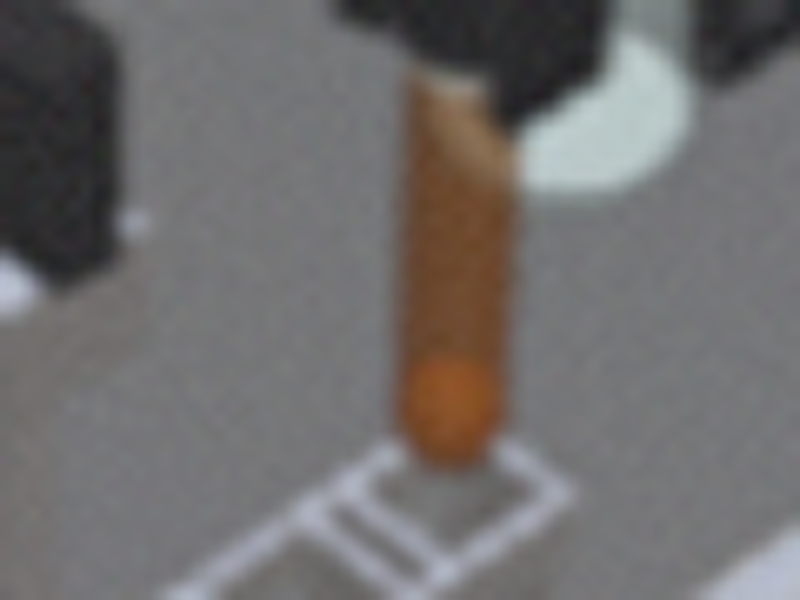

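move_arm(
  motion=[-0.02,0,0.2,0,0,0,1,-0.02,0,0.4,0,0,0,1,-0.02,0,0.6,0,0,0,1,-0.02,0,0.8,0,0,0,1,-0.02,0,1.0,0,0,0,1,-0.02,0,1.2,0,0,0,1,-0.02,0,1.4,0,0,0,1,-0.02,0,1.6,0,0,0,1,-0.02,0,1.65,0,0,0,1],
)

```text
time_s: 13.97
tcp_pos: [0.441, 0.0935, 0.099]
ee_rot: [[-0.001, -1.0, -0.001], [-1.0, 0.001, -0.002], [0.002, 0.001, -1.0]]
wrist_force: [0.1, -0.6, 0.0]
gripper_width: 0.279
```

move_arm(
  motion=[0,0,0.06,0,0,0,1,0,0,0.12,0,0,0,1,0,0,0.14,0,0,0,1,0,0,0.14,0,0,0,1],
)

```text
time_s: 14.3
tcp_pos: [0.4435, 0.0944, 0.0966]
ee_rot: [[0.002, -1.0, 0.005], [-1.0, -0.002, -0.001], [0.001, -0.005, -1.0]]
wrist_force: [-2.9, -0.1, 18.0]
gripper_width: 0.276
```

move_arm(
  motion=[0,0,-0.05,0,0,0,1,0,0.05,-0.05,0,0,0,-0.3,0,0.05,-0.05,0,0,0,-0.3,0,0.05,-0.05,0,0,0,-0.3,0,0.05,-0.05,0,0,0,-0.3,0,0.05,-0.05,0,0,0,-0.3],
)

```text
time_s: 14.8
tcp_pos: [0.4413, 0.0943, 0.0983]
ee_rot: [[0.002, -1.0, 0.004], [-1.0, -0.002, -0.002], [0.002, -0.004, -1.0]]
wrist_force: [-0.5, 0.5, 0.3]
gripper_width: 0.571
```

```bash
python3 -c "
from h import *
print(r.sense()['gripper_width'])
plan(.441,.0935,.29,-90);plan(.392,-.323,.29,180)"
```

```text
0.5706870683676264
shift [ 0.028 -0.012 -4.793] turn [-0.047 -0.019  0.02 ] rows>=4.6
shift [10.439  1.231 -4.781] turn [-0.052  0.022 18.02 ] rows>=12.6
```

move_arm(
  motion=[0,0,-0.5,0,0,0,-0.3,0.02,0,-1.3,-0.04,-0.02,0,-0.3,0.02,0,-2.3,-0.04,-0.02,0,-0.3,0.02,0,-3.3,-0.04,-0.02,0,-0.3,0.02,0,-4.3,-0.04,-0.02,0,-0.3,0.02,0,-4.78,-0.04,-0.02,0,-0.3,10.44,1.23,-4.78,-0.05,0.02,18.02,-0.3,10.44,1.23,-4.78,-0.05,0.02,18.02,-0.3,10.44,1.23,-4.78,-0.05,0.02,18.02,-0.3,10.44,1.23,-4.78,-0.05,0.02,18.02,-0.3,10.44,1.23,-4.78,-0.05,0.02,18.02,-0.3,10.44,1.23,-4.78,-0.05,0.02,18.02,-0.3,10.44,1.23,-4.78,-0.05,0.02,18.02,-0.3,10.44,1.23,-4.78,-0.05,0.02,18.02,-0.3,10.44,1.23,-4.78,-0.05,0.02,18.02,-0.3,10.44,1.23,-4.78,-0.05,0.02,18.02,-0.3,10.44,1.23,-4.78,-0.05,0.02,18.02,-0.3,10.44,1.23,-4.78,-0.05,0.02,18.02,-0.3,10.44,1.23,-4.78,-0.05,0.02,18.02,-0.3,10.44,1.23,-4.78,-0.05,0.02,18.02,-0.3],
)

```text
time_s: 16.47
tcp_pos: [0.3917, -0.3235, 0.2893]
ee_rot: [[-1.0, 0.002, -0.001], [0.002, 1.0, 0.001], [0.001, 0.001, -1.0]]
wrist_force: [-0.0, 0.5, -0.3]
gripper_width: 0.651
```

```bash
python3 look.py c6 150 130 350 280; python3 -c "
from h import *
plan(.392,-.323,.126,180)"
```

```text
[ 0.3918 -0.3232  0.2894] [-0.0556 -0.2576  0.1691] 0.6499639042867577
shift [-0.007  0.004  4.086] turn [ 0.006 -0.006  0.012] rows>=3.9
```

View pics/c6.png

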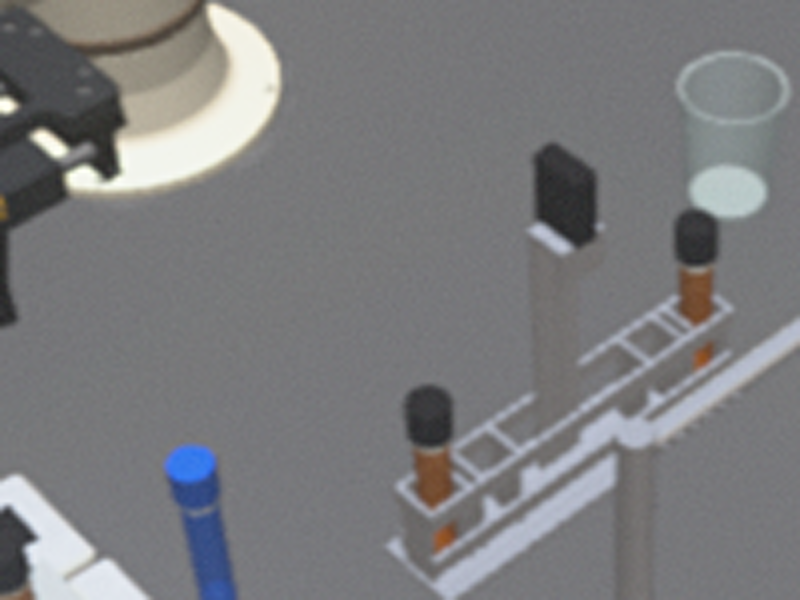

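Two vials are in, one in each end cell (crop (430,415) and (696,237)). Now the third.

move_arm(
  motion=[0,0,0.8,0,0,0.01,-0.3,0,0,1.6,0,0,0.01,-0.3,0,0,2.4,0,0,0.01,-0.3,0,0,3.2,0,0,0.01,-0.2,0,0,3.8,0,0,0.01,-0.2,0,0,4.05,0,0,0.01,-0.2,0,0,4.05,0,0,0.01,1,0,0,4.05,0,0,0.01,1,0,0,4.05,0,0,0.01,1,0,0,4.05,0,0,0.01,1,0,0,4.05,0,0,0.01,1,0,0,4.05,0,0,0.01,1,0,0,4.05,0,0,0.01,1,0,0,4.05,0,0,0.01,1],
)

```text
time_s: 17.68
tcp_pos: [0.3924, -0.3235, 0.1286]
ee_rot: [[-1.0, -0.001, 0.001], [-0.001, 1.0, -0.001], [-0.001, -0.001, -1.0]]
wrist_force: [-0.3, 0.3, 4.6]
gripper_width: 0.275
```

```bash
python3 -c "
from h import *
plan(.392,-.323,.26,180);plan(.441,-.067,.26,-90);"
```

```text
shift [ 0.006  0.011 -3.286] turn [-0.008  0.016  0.007] rows>=3.2
shift [-1.223  6.41  -3.289] turn [ -0.019   0.006 -17.993] rows>=12.6
```

move_arm(
  motion=[0,0,-0.6,0,0,0,1,0,0,-1.5,0,0,0,1,0,0,-2.5,0,0,0,1,0,0,-3.29,0,0,0,1,0,0,-3.29,0,0,0,1,-1.22,6.41,-3.29,0,0,-18,1,-1.22,6.41,-3.29,0,0,-18,1,-1.22,6.41,-3.29,0,0,-18,1,-1.22,6.41,-3.29,0,0,-18,1,-1.22,6.41,-3.29,0,0,-18,1,-1.22,6.41,-3.29,0,0,-18,1,-1.22,6.41,-3.29,0,0,-18,1,-1.22,6.41,-3.29,0,0,-18,1,-1.22,6.41,-3.29,0,0,-18,1,-1.22,6.41,-3.29,0,0,-18,1,-1.22,6.41,-3.29,0,0,-18,1,-1.22,6.41,-3.29,0,0,-18,1,-1.22,6.41,-3.29,0,0,-18,1,-1.22,6.41,-3.29,0,0,-18,1,-1.22,6.41,-3.29,0,0,-18,1],
)

```text
time_s: 19.35
tcp_pos: [0.4406, -0.067, 0.2596]
ee_rot: [[-0.002, -1.0, 0.001], [-1.0, 0.002, -0.001], [0.001, -0.001, -1.0]]
wrist_force: [0.3, 0.1, -0.2]
gripper_width: 0.275
```

```bash
python3 look.py c7 220 150 340 240; python3 -c "
from h import *
plan(.4412,-.0665,.166,-90)"
```

```text
[ 0.4406 -0.0671  0.2597] [ 0.5399  0.2263 -0.0141] 0.2790235869739317
shift [-0.015 -0.012  2.342] turn [-0.009 -0.008 -0.015] rows>=2.2
```

View pics/c7.png

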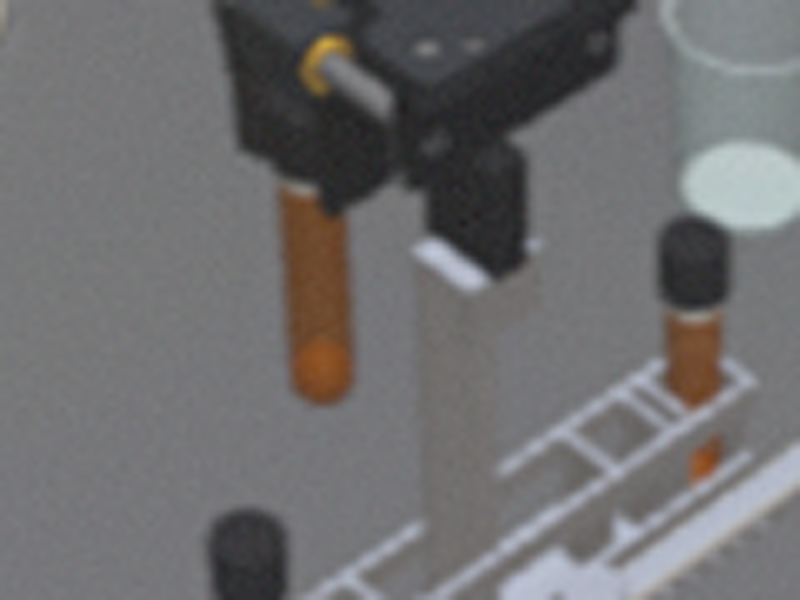

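move_arm(
  motion=[-0.01,-0.01,0.6,0,0,-0.01,1,-0.01,-0.01,1.2,0,0,-0.01,1,-0.01,-0.01,1.8,0,0,-0.01,1,-0.01,-0.01,2.2,0,0,-0.01,1,-0.01,-0.01,2.3,0,0,-0.01,1,-0.01,-0.01,2.3,0,0,-0.01,1],
)

```text
time_s: 19.9
tcp_pos: [0.4404, -0.0669, 0.1667]
ee_rot: [[-0.001, -1.0, -0.002], [-1.0, 0.001, -0.001], [0.001, 0.002, -1.0]]
wrist_force: [0.9, -0.5, 0.1]
gripper_width: 0.277
```

```bash
python3 look.py c8 240 180 320 240; python3 - <<'E'
from h import *
f=lambda p:((proj("scene",p)-[240,180])+.5)*10
s=r.sense();x,y,z=s["tcp_pos"]
print("sphere pred",f((x,y,z-.0834)));
for yy in(-.0695,): print("cell",yy,f((.4405,yy,.064)),[f((.4405+a,yy+b,.064)).round() for a,b in((-.012,-.012),(-.012,.012),(.012,.012),(.012,-.012))])
E
```

```text
[ 0.4414 -0.0668  0.1679] [0.9433 0.5124 0.2623] 0.27759233399819666
sphere pred [314.7117 566.2806]
cell -0.0695 [306.4382 633.6038] [array([228., 632.]), array([312., 575.]), array([385., 635.]), array([301., 693.])]
```

View pics/c8.png

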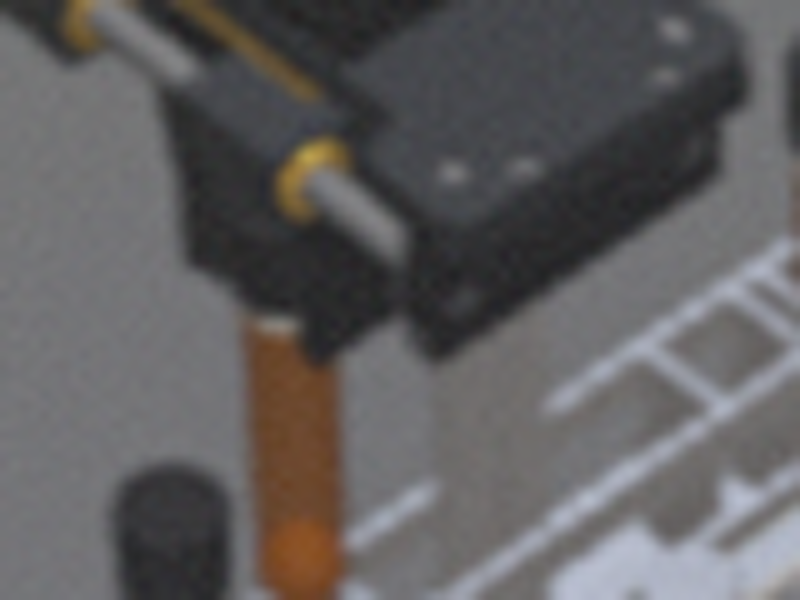

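move_arm(
  motion=[0,0,0.2,0,0,0,1,0,0,0.4,0,0,0,1,0,0,0.6,0,0,0,1,0,0,0.7,0,0,0,1,0,0,0.7,0,0,0,1],
)

```text
time_s: 20.37
tcp_pos: [0.4408, -0.0669, 0.1389]
ee_rot: [[-0.001, -1.0, -0.001], [-1.0, 0.001, -0.001], [0.001, 0.001, -1.0]]
wrist_force: [-0.3, -0.5, 0.4]
gripper_width: 0.275
```

```bash
python3 look.py c9 240 150 340 240
```

```text
[ 0.4412 -0.0669  0.1394] [-0.5786 -0.1095 -0.8645] 0.2802987909795977
```

View pics/c9.png

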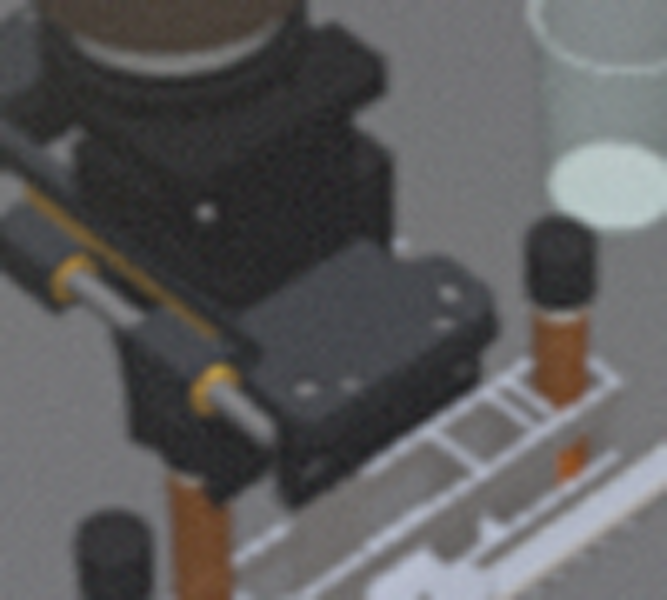

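move_arm(
  motion=[0,0,0.15,0,0,0,1,0,0,0.3,0,0,0,1,0,0,0.45,0,0,0,1,0,0,0.6,0,0,0,1,0,0,0.75,0,0,0,1,0,0,0.9,0,0,0,1,0,0,0.96,0,0,0,1],
)

```text
time_s: 21.0
tcp_pos: [0.4408, -0.067, 0.1]
ee_rot: [[-0.001, -1.0, -0.002], [-1.0, 0.001, -0.002], [0.002, 0.002, -1.0]]
wrist_force: [-0.1, 0.2, -1.2]
gripper_width: 0.274
```

move_arm(
  motion=[0,0,0.05,0,0,0,1,0,0,0.1,0,0,0,1,0,0,0.15,0,0,0,1,0,0,0.15,0,0,0,1],
)

```text
time_s: 21.33
tcp_pos: [0.4431, -0.0673, 0.097]
ee_rot: [[0.001, -1.0, 0.003], [-1.0, -0.001, -0.003], [0.003, -0.003, -1.0]]
wrist_force: [-3.5, 0.2, 18.5]
gripper_width: 0.28
```

Floor contact at the same height as the other two. I'll release, rise and check the carrier.

move_arm(
  motion=[0,0,-0.05,0,0,0,1,0,0.05,-0.05,0,0,0,-0.3,0,0.05,-0.05,0,0,0,-0.3,0,0.05,-0.05,0,0,0,-0.3,0,0.05,-0.05,0,0,0,-0.3,0,0.05,-0.4,0,0,0,-0.3,0,0.05,-1.0,0,0,0,-0.3,0,0.05,-1.8,0,0,0,-0.3,0,0.05,-2.8,0,0,0,-0.3,0,0.05,-3.8,0,0,0,-0.3,0,0.05,-5,0,0,0,-0.3,0,0.05,-5.5,0,0,0,-0.3,0,0.05,-5.5,0,0,0,-0.3,0,0.05,-5.5,0,0,0,-0.3],
)

```text
time_s: 22.5
tcp_pos: [0.4409, -0.0664, 0.318]
ee_rot: [[0.001, -1.0, 0.006], [-1.0, -0.001, -0.002], [0.002, -0.006, -1.0]]
wrist_force: [-0.5, 0.3, -1.5]
gripper_width: 0.65
```

```bash
python3 -c "
from h import *
plan(.30,-.25,.32,-180)"
```

```text
shift [ 4.586  3.529 -0.061] turn [-0.068  0.031 18.015] rows>=12.6
```

```bash
python3 -c "
from h import *
plan(.38,-.25,.32,0)"
```

```text
shift [ 4.589  1.529 -0.05 ] turn [ -0.031  -0.068 -17.984] rows>=12.6
```

move_arm(
  motion=[4.59,1.53,-0.05,-0.03,-0.07,-17.98,-0.3,4.59,1.53,-0.05,-0.03,-0.07,-17.98,-0.3,4.59,1.53,-0.05,-0.03,-0.07,-17.98,-0.3,4.59,1.53,-0.05,-0.03,-0.07,-17.98,-0.3,4.59,1.53,-0.05,-0.03,-0.07,-17.98,-0.3,4.59,1.53,-0.05,-0.03,-0.07,-17.98,-0.3,4.59,1.53,-0.05,-0.03,-0.07,-17.98,-0.3,4.59,1.53,-0.05,-0.03,-0.07,-17.98,-0.3,4.59,1.53,-0.05,-0.03,-0.07,-17.98,-0.3,4.59,1.53,-0.05,-0.03,-0.07,-17.98,-0.3,4.59,1.53,-0.05,-0.03,-0.07,-17.98,-0.3,4.59,1.53,-0.05,-0.03,-0.07,-17.98,-0.3,4.59,1.53,-0.05,-0.03,-0.07,-17.98,-0.3,4.59,1.53,-0.05,-0.03,-0.07,-17.98,-0.3,4.59,1.53,-0.05,-0.03,-0.07,-17.98,-0.3],
)

```text
time_s: 23.75
tcp_pos: [0.3792, -0.2496, 0.3177]
ee_rot: [[1.0, 0.0, -0.004], [0.0, -1.0, 0.002], [-0.004, -0.002, -1.0]]
wrist_force: [-0.1, -0.5, -0.5]
gripper_width: 0.651
```

```bash
cat > two.py <<'E'
import sys
from h import *
n=sys.argv[1];a=imaging.capture("scene");b=imaging.capture("top")
cv2.imwrite(f"pics/{n}_s.png",a);cv2.imwrite(f"pics/{n}_t.png",b)
A=list(map(int,sys.argv[2:6]));B=list(map(int,sys.argv[6:10]))
cv2.imwrite(f"pics/{n}.png",np.hstack([cv2.resize(a[A[1]:A[3],A[0]:A[2]],(400,400)),cv2.resize(b[B[1]:B[3],B[0]:B[2]],(400,400))]))
s=r.sense();print(s["joints"],s["tcp_pos"],s["wrist_force"],s["gripper_width"])
E
python3 two.py d1 220 130 380 290 230 220 390 380
```

```text
[-12.7858   1.6891 -12.0678  -0.0338 -76.4338 102.6787] [ 0.3794 -0.2498  0.3184] [-0.4573 -0.4639 -0.2412] 0.6513084021221655
```

View pics/d1.png

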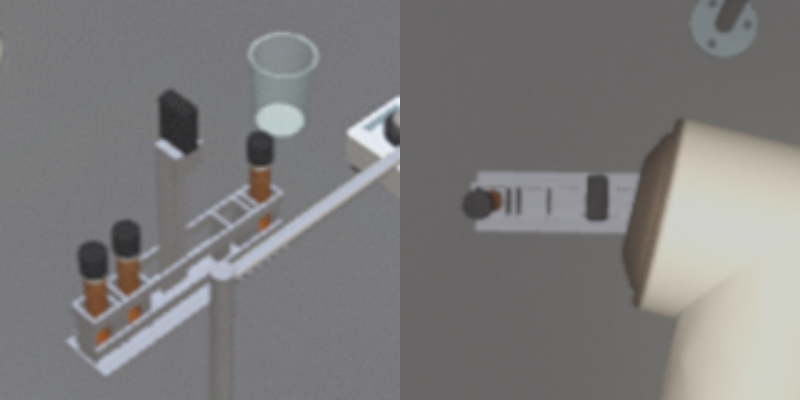

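All three vials stand upright in cells, with caps at crop (93,260), (126,238) and (260,147). I'll re-measure the grip.

```bash
python3 - <<'E'
from h import *
def bl(im,x0,y0,x1,y1,thr):
    k=np.zeros(im.shape[:2],np.uint8);k[y0:y1,x0:x1]=im[y0:y1,x0:x1].max(2)<thr
    n,l,st,c=cv2.connectedComponentsWithStats(k);i=1+np.argmax(st[1:,4]);return c[i],st[i]
a=bl(cv2.imread("pics/d1_s.png"),275,155,310,198,62);b=bl(cv2.imread("pics/d1_t.png"),295,280,325,315,75)
print(a,b,tri(a[0],b[0]))
p=tri(a[0],b[0])[0]
plan(.4415,p[1],.30,0);plan(.4415,p[1],.193,0)
E
```

```text
(array([290.8025, 178.8066]), array([284, 167,  15,  24, 243], dtype=int32)) (array([308.3906, 298.8281]), array([305, 291,   8,  17, 128], dtype=int32)) (array([ 0.4419, -0.0069,  0.2125]), np.float64(0.00039942718081628653))
shift [ 1.541 -6.074  0.463] turn [-0.015  0.036 -0.023] rows>=6.0
shift [ 1.549 -6.07   3.138] turn [-0.015  0.036 -0.023] rows>=6.7
```

move_arm(
  motion=[1.54,-6.07,0.4,0,0.04,-0.02,-0.3,1.54,-6.07,0.4,0,0.04,-0.02,-0.3,1.54,-6.07,0.4,0,0.04,-0.02,-0.3,1.54,-6.07,0.4,0,0.04,-0.02,-0.3,1.54,-6.07,0.4,0,0.04,-0.02,-0.3,1.54,-6.07,0.4,0,0.04,-0.02,-0.3,1.54,-6.07,0.4,0,0.04,-0.02,-0.3,1.54,-6.07,0.4,0,0.04,-0.02,-0.3,1.54,-6.07,0.4,0,0.04,-0.02,-0.3],
)

```text
time_s: 24.6
tcp_pos: [0.4412, -0.007, 0.3019]
ee_rot: [[1.0, -0.0, -0.001], [-0.0, -1.0, 0.001], [-0.001, -0.001, -1.0]]
wrist_force: [0.2, 0.7, -0.4]
gripper_width: 0.647
```

```bash
python3 two.py d2 220 110 380 270 230 220 390 380; python3 -c "
from h import *
plan(.4415,-.0067,.196,0)"
```

```text
[ 20.1436   0.6057 -15.4283  -0.0624 -73.9549  69.7458] [ 0.4411 -0.0081  0.3023] [-0.2803 -0.3007 -0.3258] 0.6489790496824273
shift [ 0.01  -0.031  2.658] turn [-0.012  0.002 -0.026] rows>=2.6
```

View pics/d2.png

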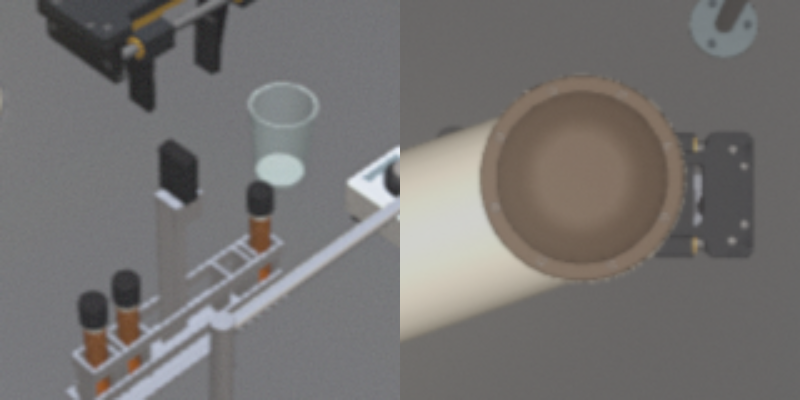

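move_arm(
  motion=[0.01,-0.03,0.6,0,0,-0.03,-0.3,0.01,-0.03,1.2,0,0,-0.03,-0.3,0.01,-0.03,1.8,0,0,-0.03,-0.3,0.01,-0.03,2.4,0,0,-0.03,-0.3,0.01,-0.03,2.65,0,0,-0.03,-0.3,0.01,-0.03,2.65,0,0,-0.03,-0.3,0.01,-0.03,2.65,0,0,-0.03,-0.3],
)

```text
time_s: 25.28
tcp_pos: [0.4415, -0.008, 0.1965]
ee_rot: [[1.0, -0.002, -0.001], [-0.002, -1.0, 0.0], [-0.001, -0.0, -1.0]]
wrist_force: [0.1, 0.1, -0.4]
gripper_width: 0.65
```

move_arm(
  motion=[0,0,0,0,0,0,1,0,0,0,0,0,0,1,0,0,0,0,0,0,1,0,0,0,0,0,0,1,0,0,0,0,0,0,1,0,0,0,0,0,0,1,0,0,0,0,0,0,1,0,0,0,0,0,0,1,0,0,0,0,0,0,1,0,0,0,0,0,0,1],
)

```text
time_s: 26.12
tcp_pos: [0.4416, -0.0076, 0.1964]
ee_rot: [[1.0, -0.002, -0.0], [-0.002, -1.0, 0.001], [-0.0, -0.001, -1.0]]
wrist_force: [0.0, 2.2, -1.2]
gripper_width: 0.184
```

```bash
python3 two.py d3 220 110 380 270 230 220 390 380; python3 -c "
from h import *
plan(.4415,-.0067,.30,0);plan(.4415,.045,.30,0)"
```

```text
[ 20.175    5.2905 -26.1587  -0.0587 -58.5469  69.7639] [ 0.4416 -0.0077  0.1964] [ 0.1525  1.9713 -0.3306] 0.18014332212546877
shift [-0.003 -0.027 -2.589] turn [-0.01   0.003 -0.018] rows>=2.5
shift [-0.006 -1.32  -2.588] turn [-0.01   0.003 -0.018] rows>=2.8
```

View pics/d3.png

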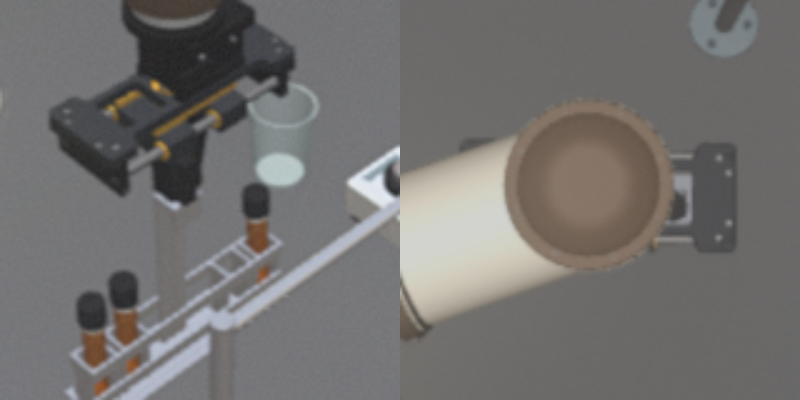

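move_arm(
  motion=[0,0,-0.2,0,0,0,1,0,0,-0.6,0,0,0,1,0,0,-1.1,0,0,0,1,0,0,-1.6,0,0,0,1,0,0,-2.1,0,0,0,1,0,0,-2.5,0,0,0,1,0,-0.3,-2.5,0,0,0,1,0,-0.7,-2.5,0,0,0,1,0,-1.1,-2.5,0,0,0,1,0,-1.3,-2.5,0,0,0,1,0,-1.32,-2.5,0,0,0,1,0,-1.32,-2.5,0,0,0,1],
)

```text
time_s: 27.22
tcp_pos: [0.4411, 0.0447, 0.2959]
ee_rot: [[1.0, -0.001, -0.002], [-0.001, -1.0, -0.0], [-0.002, 0.0, -1.0]]
wrist_force: [-0.2, -0.7, -4.8]
gripper_width: 0.18
```

```bash
python3 two.py d4 220 60 420 260 180 180 380 380; python3 -c "
from h import *
plan(.611,.045,.2965,0)"
```

```text
[ 26.8268   1.0879 -15.8204  -0.0392 -73.1719  63.0711] [0.4413 0.0443 0.2962] [ 0.0262 -0.8961 -5.5268] 0.18140924646646678
shift [ 4.242 -0.025 -0.015] turn [ 0.001  0.018 -0.023] rows>=4.1
```

View pics/d4.png

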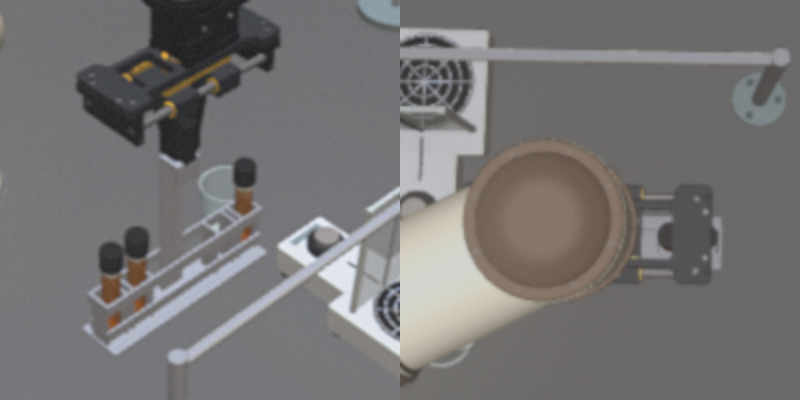

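move_arm(
  motion=[0.5,-0.02,0,0,0.02,-0.02,1,1.1,-0.02,0,0,0.02,-0.02,1,1.7,-0.02,0,0,0.02,-0.02,1,2.3,-0.02,0,0,0.02,-0.02,1,2.8,-0.02,0,0,0.02,-0.02,1,3.1,-0.02,0,0,0.02,-0.02,1,3.1,-0.02,0,0,0.02,-0.02,1,3.1,-0.02,0,0,0.02,-0.02,1],
)

```text
time_s: 27.98
tcp_pos: [0.5651, 0.044, 0.2949]
ee_rot: [[1.0, -0.002, -0.003], [-0.002, -1.0, -0.001], [-0.003, 0.001, -1.0]]
wrist_force: [-0.7, 0.4, -5.6]
gripper_width: 0.183
```

```bash
python3 two.py d5 260 80 460 280 180 180 380 380; python3 -c "
from h import *
plan(.611,.045,.2965,0)"
```

```text
[ 20.8818  13.8844  -0.7949  -0.0042 -75.4144  69.0733] [0.5644 0.0443 0.2956] [-0.14    0.604  -5.8339] 0.18406117244661327
shift [ 1.166 -0.019 -0.023] turn [ 0.006  0.018 -0.009] rows>=1.1
```

View pics/d5.png

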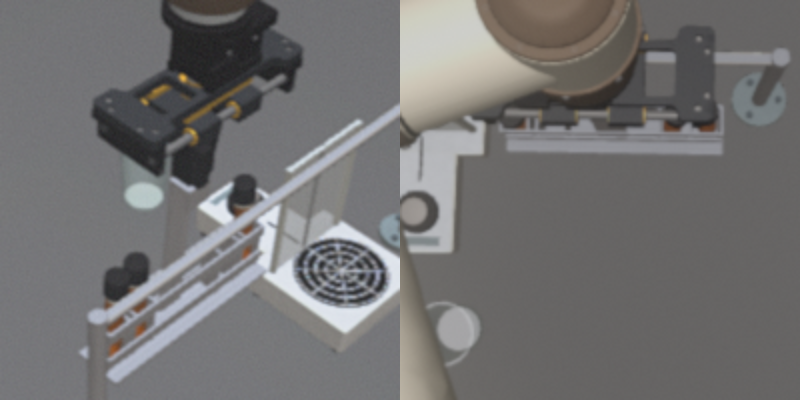

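move_arm(
  motion=[0.25,-0.02,-0.04,0,0.02,0,1,0.5,-0.02,-0.04,0,0.02,0,1,0.75,-0.02,-0.04,0,0.02,0,1,1.0,-0.02,-0.04,0,0.02,0,1,1.17,-0.02,-0.04,0,0.02,0,1,1.17,-0.02,-0.04,0,0.02,0,1,1.17,-0.02,-0.04,0,0.02,0,1],
)

```text
time_s: 28.67
tcp_pos: [0.6115, 0.0451, 0.2965]
ee_rot: [[1.0, -0.001, -0.001], [-0.001, -1.0, -0.001], [-0.001, 0.001, -1.0]]
wrist_force: [-0.2, 0.4, -4.9]
gripper_width: 0.178
```

```bash
python3 two.py d6 290 100 400 210 200 130 360 290;  python3 -c "
from h import *
print(r.sense()['moment'])
plan(.611,.045,.262,0)"
```

```text
[ 19.348   18.5824   5.8931   0.0273 -77.3301  70.5985] [0.611 0.045 0.297] [-1.0572 -0.7743 -5.6495] 0.1813303077384556
[ 0.0278  0.0166 -0.017 ]
shift [-0.     0.     0.875] turn [ 0.006  0.002 -0.009] rows>=0.8
```

View pics/d6.png

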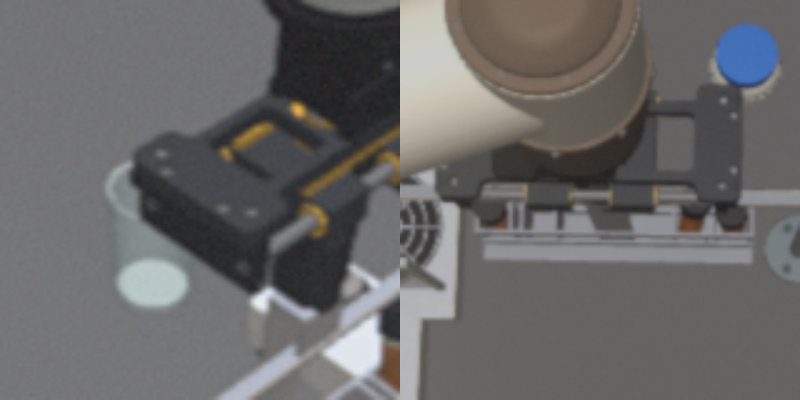

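```bash
python3 - <<'E'
from h import *
a=cv2.imread("pics/d6_s.png");crop(a,340,160,420,220,10,"d6z")
E
```

```text
(no output)
```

View pics/d6z.png

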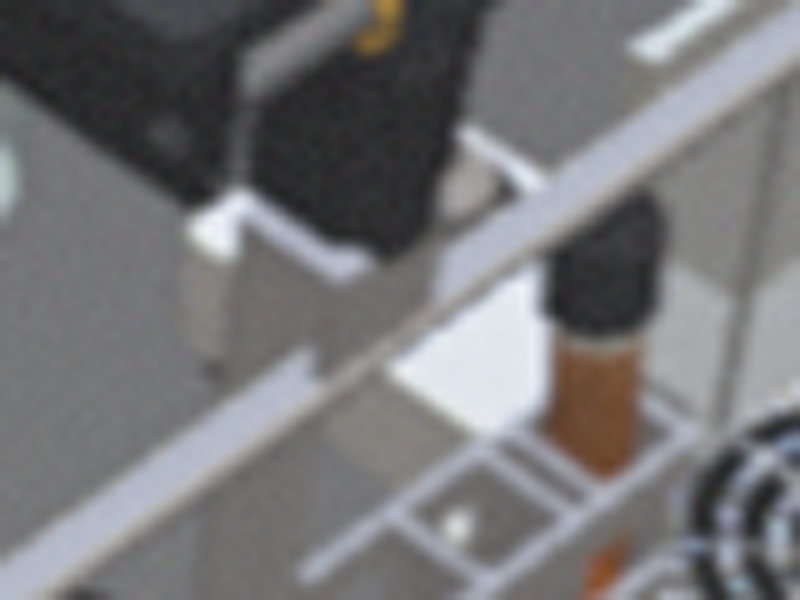

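move_arm(
  motion=[0,0,0.15,0,0,-0.01,1,0,0,0.3,0,0,-0.01,1,0,0,0.45,0,0,-0.01,1,0,0,0.5,0,0,-0.01,1,0,0,0.5,0,0,-0.01,1],
)

```text
time_s: 29.18
tcp_pos: [0.6103, 0.0449, 0.2757]
ee_rot: [[1.0, 0.0, -0.003], [0.0, -1.0, -0.001], [-0.003, 0.001, -1.0]]
wrist_force: [0.3, -1.0, -6.6]
gripper_width: 0.179
```

move_arm(
  motion=[0.01,0,0.1,0,0,0,1,0.01,0,0.2,0,0,0,1,0.01,0,0.27,0,0,0,1,0.01,0,0.29,0,0,0,1,0.01,0,0.29,0,0,0,1],
)

```text
time_s: 29.6
tcp_pos: [0.6105, 0.0448, 0.2637]
ee_rot: [[1.0, -0.0, -0.003], [-0.0, -1.0, -0.001], [-0.003, 0.001, -1.0]]
wrist_force: [0.1, 0.6, -5.4]
gripper_width: 0.185
```

```bash
python3 look.py d7 340 160 420 220; python3 -c "
from h import *
print(r.sense()['moment'])
plan(.611,.2625,.262,0)"
```

```text
[0.6107 0.0449 0.2641] [ 0.5162 -0.1273 -4.6595] 0.18443155100370234
[ 0.0462 -0.05    0.0016]
shift [ 0.008 -5.441  0.045] turn [0.014 0.03  0.001] rows>=5.2
```

View pics/d7.png

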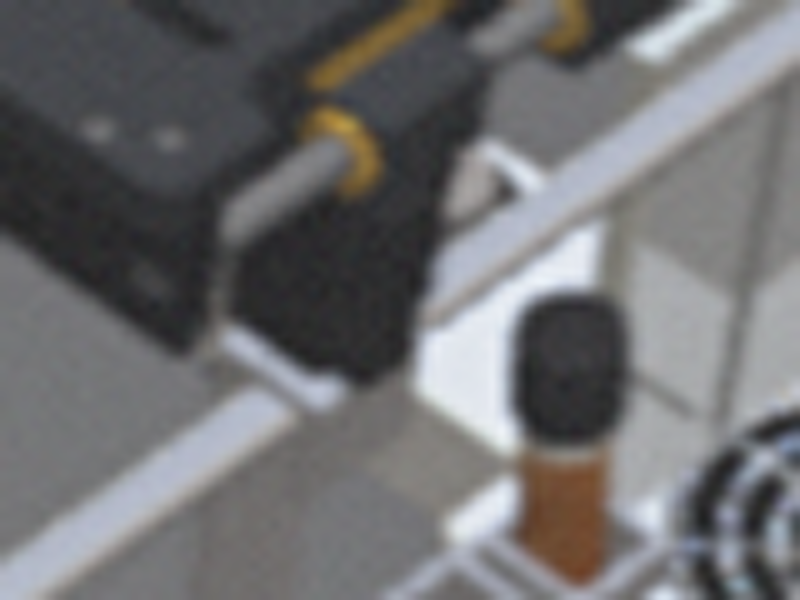

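move_arm(
  motion=[0.01,0,0.05,0,0.02,0,1,0.01,0,0.05,0,0.03,0,1,0.01,0,0.07,0,0.03,0,1,0.01,0,0.07,0,0.03,0,1],
)

```text
time_s: 29.98
tcp_pos: [0.6115, 0.0449, 0.2622]
ee_rot: [[1.0, 0.0, 0.002], [0.0, -1.0, -0.001], [0.002, 0.001, -1.0]]
wrist_force: [-1.1, -0.2, -1.2]
gripper_width: 0.181
```

move_arm(
  motion=[0,-0.2,0,0,0,0,1,0,-0.5,0,0,0,0,1,0,-0.8,0,0,0,0,1,0,-1.1,0,0,0,0,1,0,-1.4,0,0,0,0,1,0,-1.7,0,0,0,0,1,0,-2.0,0,0,0,0,1,0,-2.0,0,0,0,0,1],
)

```text
time_s: 30.65
tcp_pos: [0.6117, 0.128, 0.2623]
ee_rot: [[1.0, 0.003, 0.003], [0.003, -1.0, 0.0], [0.003, -0.0, -1.0]]
wrist_force: [-0.4, -0.1, -4.1]
gripper_width: 0.182
```

```bash
python3 two.py d8 320 60 500 240 130 130 310 310; python3 -c "
from h import *
print(r.sense()['moment'])
plan(.611,.2625,.262,0)"
```

```text
[ 26.528   20.6048   3.9569   0.0665 -73.2187  63.5518] [0.6117 0.1263 0.2622] [ 0.3907  0.7343 -3.0859] 0.18448187219719772
[ 0.43   -0.0336 -0.0469]
shift [-0.01  -3.404  0.006] turn [-0.001 -0.03   0.02 ] rows>=3.3
```

View pics/d8.png

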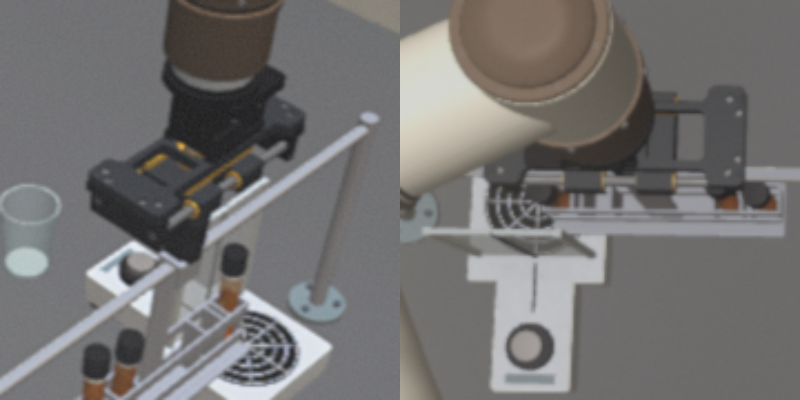

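move_arm(
  motion=[0,-0.25,0,0,-0.02,0.02,1,0,-0.5,0,0,-0.02,0.02,1,0,-0.75,0,0,-0.02,0.02,1,0,-1.0,0,0,-0.02,0.02,1,0,-1.25,0,0,-0.02,0.02,1,0,-1.5,0,0,-0.02,0.02,1,0,-1.75,0,0,-0.02,0.02,1,0,-2.0,0,0,-0.02,0.02,1,0,-2.25,0,0,-0.02,0.02,1,0,-2.5,0,0,-0.02,0.02,1,0,-2.75,0,0,-0.02,0.02,1,0,-3.0,0,0,-0.02,0.02,1,0,-3.2,0,0,-0.02,0.02,1,0,-3.39,0,0,-0.02,0.02,1,0,-3.39,0,0,-0.02,0.02,1,0,-3.39,0,0,-0.02,0.02,1],
)

```text
time_s: 32.08
tcp_pos: [0.6115, 0.2634, 0.2623]
ee_rot: [[1.0, 0.001, 0.002], [0.001, -1.0, 0.002], [0.002, -0.002, -1.0]]
wrist_force: [1.1, 1.9, -2.9]
gripper_width: 0.181
```

```bash
python3 two.py d9 340 60 520 240 90 130 270 310; python3 -c "
from h import *
print(r.sense()['moment'])
plan(.611,.262,.262,0)"
```

```text
[ 37.1233  24.7875  10.4159  -0.0109 -75.5179  52.8891] [0.6115 0.2625 0.2623] [ 0.3657  1.6905 -2.8141] 0.18418042862391998
[ 0.4175 -0.0595  0.0334]
shift [-0.013  0.013  0.007] turn [-0.015 -0.016  0.002] rows>=0.0
```

View pics/d9.png

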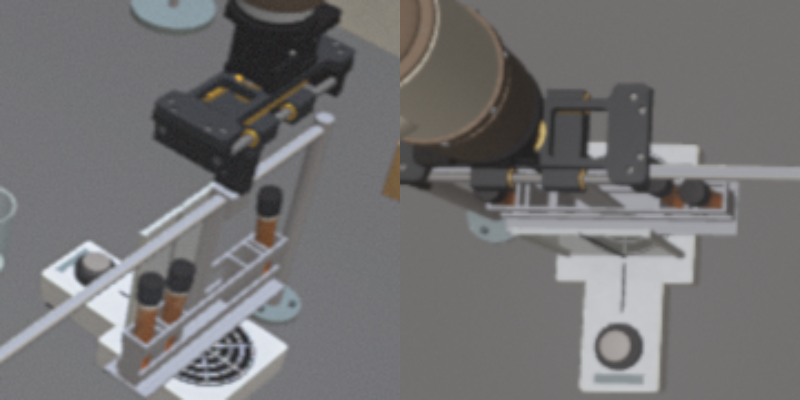

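move_arm(
  motion=[0,0,0.02,0,0,0,1,0,0,0.02,0,0,0,1,0,0,0.02,0,0,0,0.4,0,0,0.02,0,0,0,0.2,0,0,0.02,0,0,0,0,0,0,0.02,0,0,0,-0.2,0,0,0.02,0,0,0,-0.2,0,0,0.02,0,0,0,-0.2,0,0,0,0,0,0,-0.2,0,0,-0.5,0,0,0,-0.2,0,0,-1.2,0,0,0,-0.2,0,0,-2,0,0,0,-0.2,0,0,-2.5,0,0,0,-0.2,0,0,-2.5,0,0,0,-0.2],
)

```text
time_s: 33.35
tcp_pos: [0.6131, 0.2627, 0.3687]
ee_rot: [[1.0, 0.0, 0.012], [0.0, -1.0, 0.006], [0.012, -0.006, -1.0]]
wrist_force: [-0.1, -0.1, 1.5]
gripper_width: 0.598
```

```bash
python3 -c "
from h import *
plan(.42,.12,.34,0);plan(.42,.262,.34,0)"
```

```text
shift [-4.836  3.571  0.641] turn [-0.068 -0.134  0.002] rows>=5.8
shift [-4.836  0.021  0.662] turn [-0.068 -0.134  0.002] rows>=4.7
```

move_arm(
  motion=[-4.84,3.57,0.64,-0.07,-0.13,0,1,-4.84,3.57,0.64,-0.07,-0.13,0,1,-4.84,3.57,0.64,-0.07,-0.13,0,1,-4.84,3.57,0.64,-0.07,-0.13,0,1,-4.84,3.57,0.64,-0.07,-0.13,0,1,-4.84,3.57,0.64,-0.07,-0.13,0,1,-4.84,3.57,0.64,-0.07,-0.13,0,1,-4.84,3.57,0.64,-0.07,-0.13,0,1,-4.84,3.57,0.64,-0.07,-0.13,0,1],
)

```text
time_s: 34.1
tcp_pos: [0.4202, 0.1203, 0.3403]
ee_rot: [[1.0, 0.0, 0.001], [0.0, -1.0, 0.001], [0.001, -0.001, -1.0]]
wrist_force: [0.1, 0.7, -0.2]
gripper_width: 0.036
```

```bash
python3 two.py e1 340 60 520 240 100 150 280 330; python3 - <<'E'
from h import *
b=cv2.imread("pics/e1_t.png");crop(b,130,180,250,270,6.6,"e1z")
E
```

```text
[ 37.4454  -0.695  -11.529    0.0183 -79.1771  52.5677] [0.4207 0.1207 0.3398] [0.0773 1.1451 0.3939] 0.012624174833163391
```

View pics/e1.png

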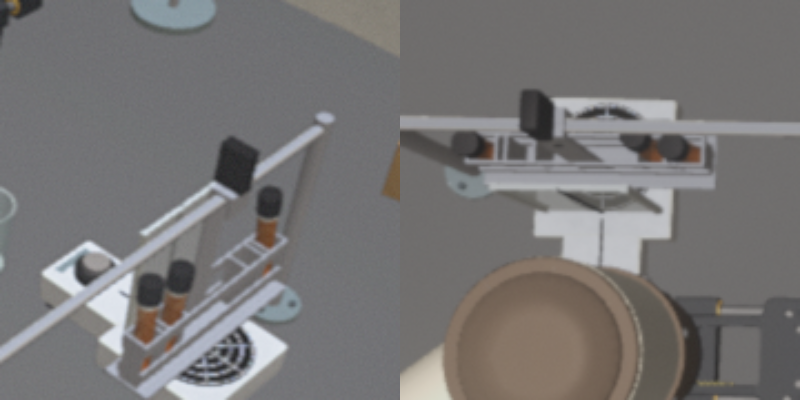

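View pics/e1z.png

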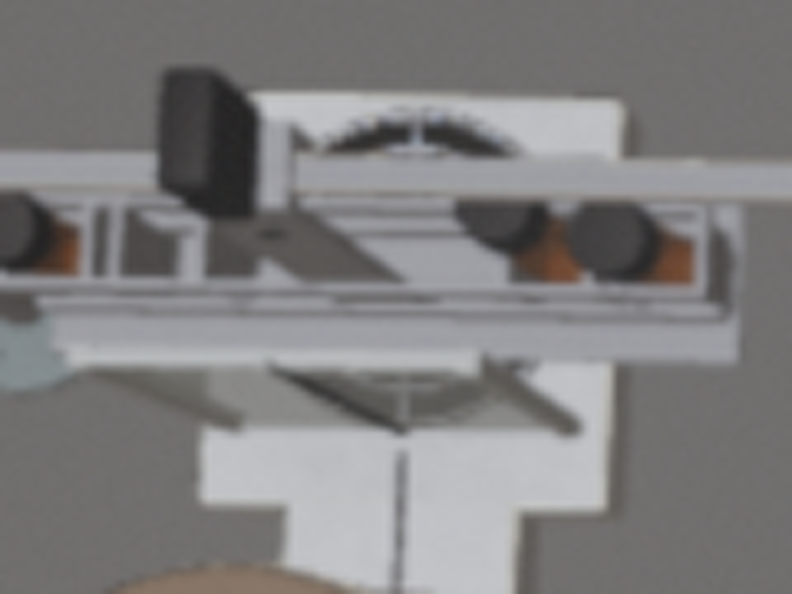

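```bash
python3 - <<'E'
from h import *
def bl(im,x0,y0,x1,y1,thr):
    k=np.zeros(im.shape[:2],np.uint8);k[y0:y1,x0:x1]=im[y0:y1,x0:x1].max(2)<thr
    n,l,st,c=cv2.connectedComponentsWithStats(k);i=1+np.argmax(st[1:,4]);return c[i],st[i]
for k in range(2):
    s=cv2.imread("pics/e1_s.png") if k==0 else imaging.capture("scene")
    t=cv2.imread("pics/e1_t.png") if k==0 else imaging.capture("top")
    a=bl(s,430,115,462,150,62);b=bl(t,150,185,171,215,70)
    print(a,b,tri(a[0],b[0]))
s=imaging.capture("scene");cv2.imwrite("pics/e2_s.png",s);crop(s,380,110,480,245,4.4,"e2z")
E
```

```text
(array([445.7603, 134.2366]), array([437, 122,  19,  26, 317], dtype=int32)) (array([161.213 , 201.5054]), array([154, 191,  15,  23, 277], dtype=int32)) (array([0.6113, 0.2615, 0.2793]), np.float64(0.0006020736888474636))
(array([445.839 , 134.1486]), array([437, 122,  19,  26, 323], dtype=int32)) (array([161.2246, 201.5217]), array([154, 191,  15,  23, 276], dtype=int32)) (array([0.6113, 0.2615, 0.2795]), np.float64(0.00037865627240603805))
```

View pics/e2z.png

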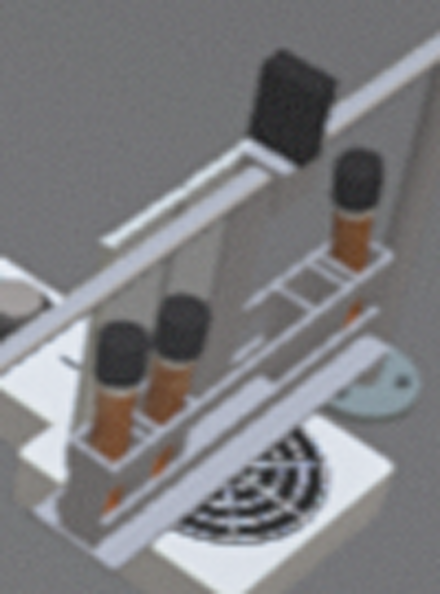

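```bash
python3 - <<'E'
from h import *
t=cv2.imread("pics/top0.png").max(2).astype(float)
for v in range(250,270,3):
    row=t[v,183:199]; w=np.clip(np.median(row)-10-row,0,None); u=183+(w*np.arange(16)).sum()/w.sum()
    print(v,round(u,2),onz("top",(u,v),.045))
# edges of box and blower sides, sub-pixel
for v in (190,196,235,250): 
    g=np.abs(np.diff(t[v,150:240]));
for v in (262,268,):
    row=t[v,160:220];th=(row.max()+row.min())/2;i=np.where(row>th)[0];print("box",v,160+i.min()-.5,160+i.max()+.5,onz("top",(159.5+(i.min()+i.max())/2+.5,v),.045))
for v in (197,243,250):
    row=t[v,140:245];th=150;i=np.where(row>th)[0];print("blw",v,140+i.min(),140+i.max(),onz("top",(140+(i.min()+i.max())/2,v),.045))
s=cv2.imread("pics/scene0.png");crop(s,385,150,455,210,11,"sl")
E
```

```text
250 190.34 [0.5504 0.2648 0.045 ]
253 190.28 [0.5436 0.2646 0.045 ]
256 190.19 [0.5368 0.2644 0.045 ]
259 190.1 [0.53   0.2643 0.045 ]
262 190.07 [0.5232 0.264  0.045 ]
265 189.79 [0.5164 0.2643 0.045 ]
268 189.49 [0.5097 0.2647 0.045 ]
box 262 172.5 207.5 [0.5232 0.2642 0.045 ]
box 268 172.5 207.5 [0.5097 0.2635 0.045 ]
blw 197 163 223 [0.6725 0.2647 0.045 ]
blw 243 218 222 [0.5673 0.1984 0.045 ]
blw 250 160 221 [0.5504 0.2644 0.045 ]
```

View pics/sl.png

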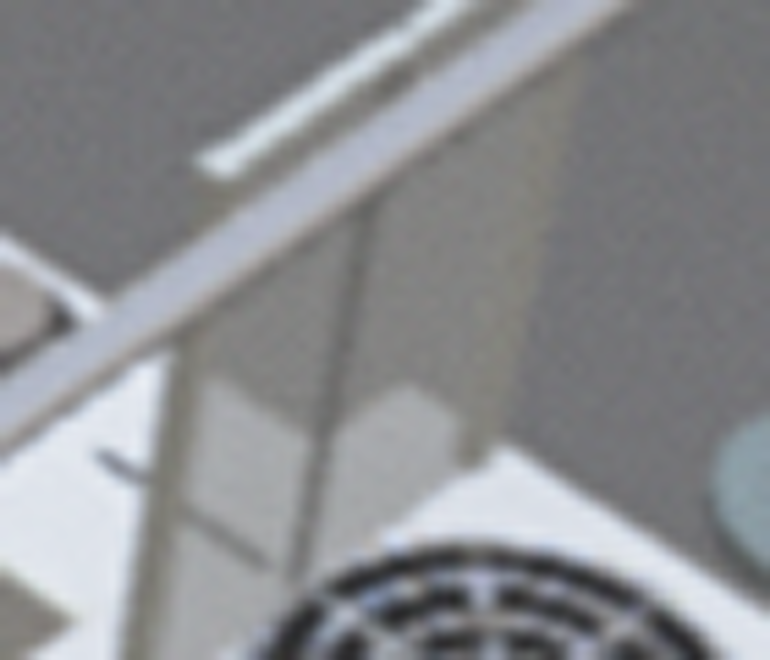

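```bash
python3 - <<'E'
from h import *
for p in((100,455),(265,568),(298,575)):print(onz("scene",(385+p[0]/11-.5,150+p[1]/11-.5),.045))
print("grip top",onz("top",(161.22,201.51),.278),"scene",onz("scene",(445.8,134.2),.278))
print("grip start top",onz("top",(308.5,299.),.212),"scene",onz("scene",(290.8,178.6),.212))
t=cv2.imread("pics/e1_t.png");s=cv2.imread("pics/e2_s.png")
# base plate ends, top view e1z pixels: right end (740,335), z~.066
print("base right end",onz("top",(130+740/6.6-.5,180+300/6.6-.5),.068))
crop(t,100,195,180,255,10,"e3a")
E
```

```text
[0.5054 0.2656 0.045 ]
[0.5527 0.265  0.045 ]
[0.5589 0.2685 0.045 ]
grip top [0.6118 0.2621 0.278 ] scene [0.6103 0.2629 0.278 ]
grip start top [ 0.4417 -0.007   0.212 ] scene [ 0.4409 -0.0063  0.212 ]
base right end [0.6056 0.1474 0.068 ]
```

View pics/e3a.png

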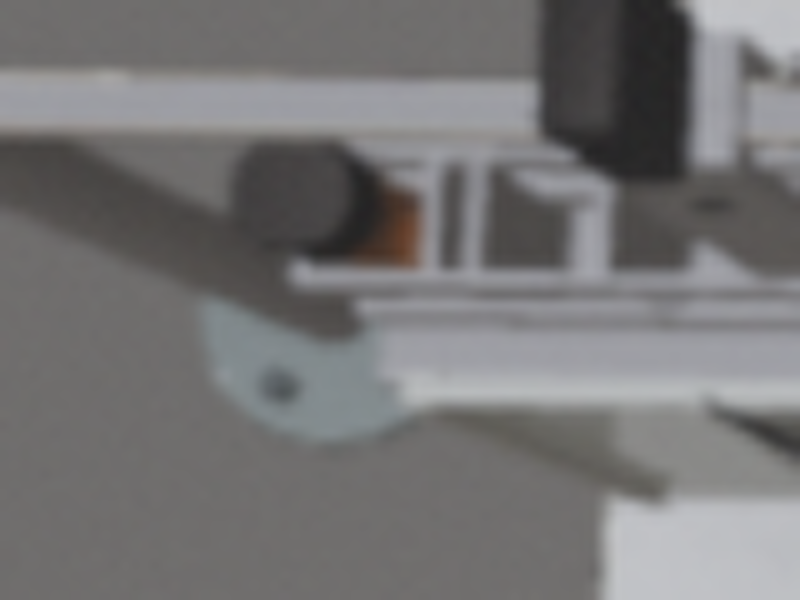

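The carrier hangs still and upright: the grip is at z≈0.279 against 0.278 expected, and all three vials are seated. Both cameras put the grip about 2.4 mm short of the index line in y. I'll regrip and nudge it.

```bash
python3 -c "
from h import *
plan(.611,.2625,.345,0)"
```

```text
shift [ 4.763 -3.544 -0.144] turn [0.01  0.008 0.003] rows>=5.7
```

move_arm(
  motion=[4.76,-3.54,-0.14,0,0,0,-0.3,4.76,-3.54,-0.14,0,0,0,-0.3,4.76,-3.54,-0.14,0,0,0,-0.3,4.76,-3.54,-0.14,0,0,0,-0.3,4.76,-3.54,-0.14,0,0,0,-0.3,4.76,-3.54,-0.14,0,0,0,-0.3,4.76,-3.54,-0.14,0,0,0,-0.3,4.76,-3.54,-0.14,0,0,0,-0.3,4.76,-3.54,-0.14,0,0,0,-0.3],
)

```text
time_s: 35.1
tcp_pos: [0.6109, 0.2622, 0.3439]
ee_rot: [[1.0, 0.0, -0.002], [0.0, -1.0, -0.002], [-0.002, 0.002, -1.0]]
wrist_force: [0.0, -0.5, 0.3]
gripper_width: 0.592
```

```bash
python3 -c "
from h import *
plan(.611,.2625,.264,0);print(r.sense()['gripper_width'])"
```

```text
shift [ 0.007 -0.011  1.997] turn [0.025 0.024 0.003] rows>=1.9
0.592420013346122
```

move_arm(
  motion=[0,-0.01,0.6,0.02,0.02,0,-0.3,0,-0.01,1.2,0.02,0.02,0,-0.3,0,-0.01,1.7,0.02,0.02,0,-0.3,0,-0.01,1.98,0.02,0.02,0,-0.3,0,-0.01,1.98,0.02,0.02,0,-0.3,0,-0.01,1.98,0.02,0.02,0,1,0,-0.01,1.98,0.02,0.02,0,1,0,-0.01,1.98,0.02,0.02,0,1,0,-0.01,1.98,0.02,0.02,0,1,0,-0.01,1.98,0.02,0.02,0,1,0,-0.01,1.98,0.02,0.02,0,1,0,-0.01,1.98,0.02,0.02,0,1,0,-0.01,1.98,0.02,0.02,0,1,0,-0.01,1.98,0.02,0.02,0,1],
)

```text
time_s: 36.27
tcp_pos: [0.6108, 0.2626, 0.2648]
ee_rot: [[1.0, 0.0, -0.0], [0.0, -1.0, -0.0], [-0.0, 0.0, -1.0]]
wrist_force: [-0.2, 0.8, 0.9]
gripper_width: 0.182
```

```bash
python3 -c "
from h import *
s=r.sense();print(s['tcp_pos'],s['wrist_force'],s['gripper_width'])
plan(.611,.2646,.2635,0)"
```

```text
[0.6108 0.2626 0.2648] [-0.1727  0.8424  0.8915] 0.1822415628601468
shift [ 0.005 -0.051  0.032] turn [0.004 0.002 0.004] rows>=0.1
```

move_arm(
  motion=[0,-0.03,0,0,0,0,1,0,-0.06,0,0,0,0,1,0,-0.06,0,0,0,0,1,0,-0.06,0,0,0,0,1,0,-0.06,0,0,0,0,1],
)

```text
time_s: 36.68
tcp_pos: [0.6107, 0.2644, 0.2648]
ee_rot: [[1.0, 0.0, -0.001], [0.0, -1.0, -0.001], [-0.001, 0.001, -1.0]]
wrist_force: [0.8, -3.4, 0.2]
gripper_width: 0.181
```

move_arm(
  motion=[0,0,0,0,0,0,0.4,0,0,0,0,0,0,0.2,0,0,0,0,0,0,0,0,0,0,0,0,0,-0.2,0,0,0,0,0,0,-0.2,0,0,0,0,0,0,-0.2,0,0,-0.5,0,0,0,-0.2,0,0,-1.2,0,0,0,-0.2,0,0,-2,0,0,0,-0.2,0,0,-2,0,0,0,-0.2,0,0,-2,0,0,0,-0.2],
)

```text
time_s: 37.6
tcp_pos: [0.6115, 0.265, 0.3476]
ee_rot: [[1.0, 0.0, 0.004], [0.0, -1.0, 0.002], [0.004, -0.002, -1.0]]
wrist_force: [0.8, -0.5, -0.0]
gripper_width: 0.6
```

```bash
python3 -c "
from h import *
plan(.40,.264,.34,0); plan(.47,.264,.15,0)"
```

```text
shift [-5.287  0.025  0.168] turn [-0.025 -0.047  0.001] rows>=5.1
shift [-3.557  0.035  4.925] turn [-0.025 -0.047  0.001] rows>=5.8
```

move_arm(
  motion=[-5.2,0.02,0.17,-0.02,-0.05,0,1,-5.2,0.02,0.17,-0.02,-0.05,0,1,-5.2,0.02,0.17,-0.02,-0.05,0,1,-5.2,0.02,0.17,-0.02,-0.05,0,1,-5.2,0.02,0.17,-0.02,-0.05,0,1,-5.2,0.02,0.17,-0.02,-0.05,0,1,-5.2,0.02,0.17,-0.02,-0.05,0,1,-5.2,0.02,0.17,-0.02,-0.05,0,1,-3.55,0.02,2,-0.02,-0.05,0,1,-3.55,0.02,3,-0.02,-0.05,0,1,-3.55,0.02,4,-0.02,-0.05,0,1,-3.55,0.02,4.92,-0.02,-0.05,0,1,-3.55,0.02,4.92,-0.02,-0.05,0,1,-3.55,0.02,4.92,-0.02,-0.05,0,1],
)

```text
time_s: 38.77
tcp_pos: [0.4675, 0.2605, 0.1406]
ee_rot: [[1.0, -0.004, -0.015], [-0.005, -1.0, -0.011], [-0.015, 0.012, -1.0]]
wrist_force: [0.2, -0.4, -0.8]
gripper_width: 0.009
```

```bash
python3 two.py f1 340 60 520 240 100 180 280 360; python3 -c "
from h import *
plan(.4705,.2645,.07,0)"
```

```text
[ 46.4816  17.7682 -17.4391   0.0247 -55.0159  43.4464] [0.4712 0.264  0.149 ] [0.0377 0.4808 1.4796] 0.006115314374863478
shift [-0.012 -0.019  1.974] turn [ 0.035  0.028 -0.012] rows>=1.9
```

View pics/f1.png

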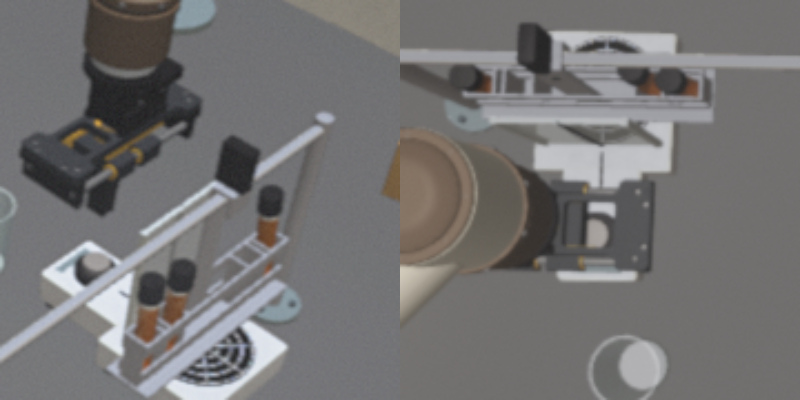

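move_arm(
  motion=[-0.01,-0.02,0.5,0.03,0.03,0,1,-0.01,-0.02,1,0.03,0.03,0,1,-0.01,-0.02,1.5,0.03,0.03,0,1,-0.01,-0.02,1.9,0.03,0.03,0,1,-0.01,-0.02,1.97,0.03,0.03,0,1,-0.01,-0.02,1.97,0.03,0.03,0,1],
)

```text
time_s: 39.37
tcp_pos: [0.4719, 0.2656, 0.0719]
ee_rot: [[1.0, -0.0, 0.003], [-0.0, -1.0, 0.001], [0.003, -0.001, -1.0]]
wrist_force: [0.2, -0.6, 0.9]
gripper_width: 0.005
```

```bash
python3 look.py f2 330 110 450 200
```

```text
[0.4722 0.2659 0.0725] [ 0.4997  0.0154 -0.0768] 0.006617202456637495
```

View pics/f2.png

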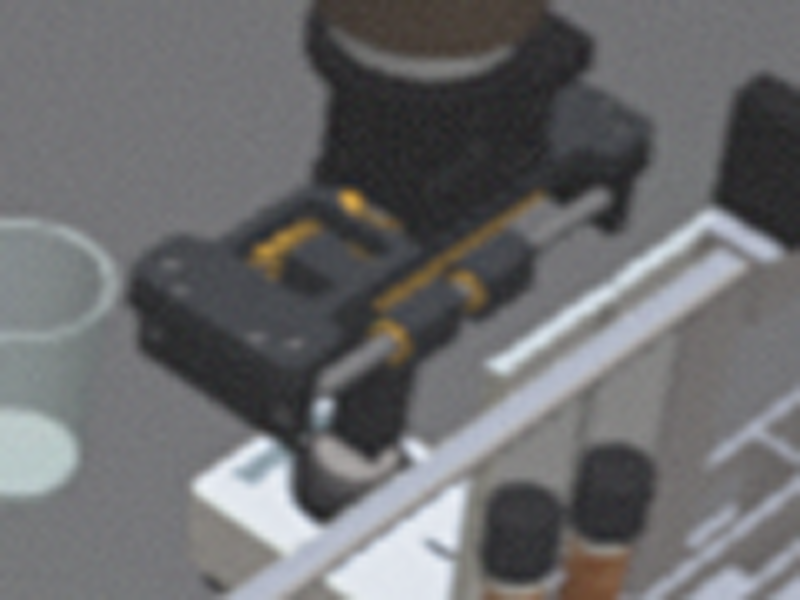

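move_arm(
  motion=[-0.03,0.03,0.1,0,0,0,1,-0.03,0.03,0.2,0,0,0,1,-0.03,0.03,0.3,0,0,0,1,-0.03,0.03,0.35,0,0,0,1,-0.03,0.03,0.35,0,0,0,1],
)

```text
time_s: 39.83
tcp_pos: [0.4726, 0.266, 0.0613]
ee_rot: [[1.0, 0.001, 0.007], [0.001, -1.0, 0.004], [0.007, -0.004, -1.0]]
wrist_force: [-2.6, -1.1, 12.1]
gripper_width: 0.006
```

move_arm(
  motion=[0,0.02,0.1,0,0,0,1,0,0.02,0.15,0,0,0,1,0,0.02,0.15,0,0,0,1,0,0.02,0.15,0,0,0,1],
)

```text
time_s: 40.17
tcp_pos: [0.4728, 0.266, 0.0609]
ee_rot: [[1.0, 0.004, 0.01], [0.004, -1.0, 0.005], [0.01, -0.005, -1.0]]
wrist_force: [-13.3, -2.4, 33.4]
gripper_width: 0.006
```

```bash
python3 look.py f3 340 140 420 200
```

```text
[0.4728 0.266  0.0609] [-12.7535  -0.8896  33.5703] 0.005241933078594158
```

View pics/f3.png

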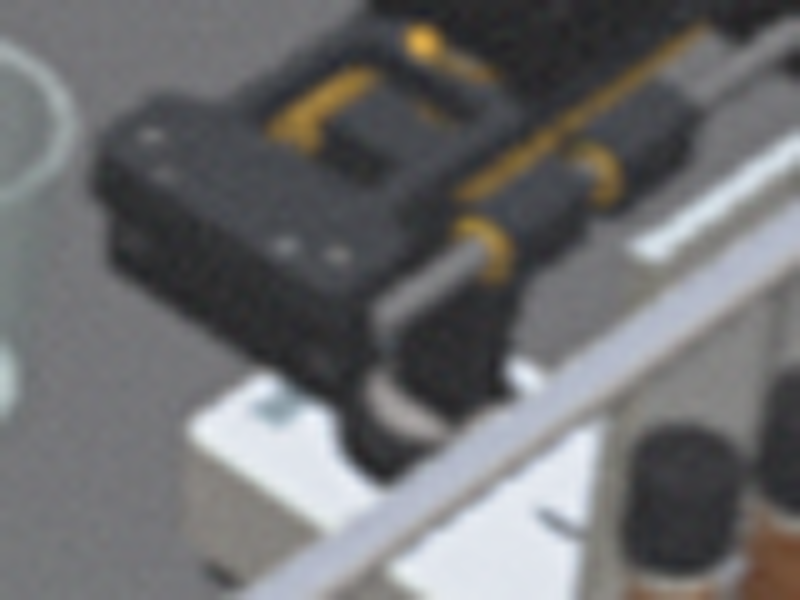

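move_arm(
  motion=[0,0,-0.2,0,0,0,1,-0.05,0.03,-0.5,0,0,0,1,-0.07,0.03,-0.5,0,0,0,1,-0.07,0.03,-0.5,0,0,0,1],
)

```text
time_s: 40.55
tcp_pos: [0.4696, 0.2648, 0.0811]
ee_rot: [[1.0, 0.004, 0.01], [0.003, -1.0, 0.006], [0.01, -0.006, -1.0]]
wrist_force: [0.5, -1.3, -0.8]
gripper_width: 0.006
```

```bash
python3 - <<'E'
from h import *
a=cv2.imread("pics/scene0.png");b=cv2.imread("pics/top0.png")
cv2.imwrite("pics/btn.png",np.hstack([cv2.resize(a[160:205,360:405],(400,400),interpolation=2),cv2.resize(b[265:307,168:210],(400,400),interpolation=2)]))
plan(.4702,.2648,.07,0)
for z in (.045,.055,.061,.065,.069):print(z,(proj("scene",(.4705,.2648,z))-[360,160]+.5)*400/45,(proj("top",(.4705,.2648,z))-[168,265]+.5)*400/42)
E
```

```text
shift [0.011 0.001 0.277] turn [-0.07  -0.116  0.04 ] rows>=0.3
0.045 [204.6161 215.4876] [200.6106 199.7551]
0.055 [208.4039 188.5619] [189.6788 197.7802]
0.061 [210.6962 172.2669] [183.0259 196.5784]
0.065 [212.2326 161.3448] [178.5509 195.77  ]
0.069 [213.7758 150.3752] [174.0436 194.9557]
```

View pics/btn.png

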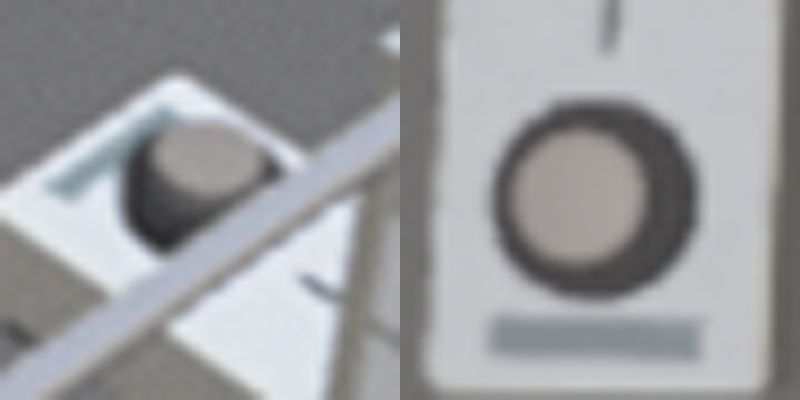

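move_arm(
  motion=[0.01,0,0.28,-0.07,-0.12,0.04,1,0.01,0,0.28,-0.07,-0.12,0.04,1],
)

```text
time_s: 40.72
tcp_pos: [0.4693, 0.2642, 0.0672]
ee_rot: [[1.0, -0.001, -0.004], [-0.001, -1.0, -0.003], [-0.004, 0.003, -1.0]]
wrist_force: [-0.7, 1.6, 1.5]
gripper_width: 0.005
```

move_arm(
  motion=[0,0,0.1,0,0,0,1,0,0,0.12,0,0,0,1,0,0,0.12,0,0,0,1],
)

```text
time_s: 40.97
tcp_pos: [0.4696, 0.2643, 0.0618]
ee_rot: [[1.0, -0.0, -0.004], [-0.001, -1.0, -0.003], [-0.004, 0.003, -1.0]]
wrist_force: [-0.8, 0.2, 3.5]
gripper_width: 0.003
```

move_arm(
  motion=[0,0,0.1,0,0,0,1,0,0,0.12,0,0,0,1,0,0,0.12,0,0,0,1],
)

```text
time_s: 41.22
tcp_pos: [0.4698, 0.2643, 0.061]
ee_rot: [[1.0, 0.002, -0.003], [0.002, -1.0, -0.005], [-0.003, 0.005, -1.0]]
wrist_force: [-9.9, -3.4, 29.7]
gripper_width: 0.004
```

The spring reads about 3.5 N at 0.0618, then there's a hard stop at 0.061 (about 30 N), so the button is fully pressed. I'll retreat.

move_arm(
  motion=[0,0,-0.3,0,0,0,1,0,0,-1,0,0,0,1,-0.5,0,-2,0,0,0,1,-1,0,-3,0,0,0,1,-1.5,0.5,-4,0,0,0,1,-1.5,1.5,-5,0,0,0,1,-1.5,2.5,-6,0,0,0,1,-1.5,3.5,-6.5,0,0,0,1,-1.5,4.5,-6.5,0,0,0,1,-1.5,5,-6.5,0,0,0,1,-1.5,5,-6.5,0,0,0,1,-1.5,5,-6.5,0,0,0,1],
)

```text
time_s: 42.22
tcp_pos: [0.4107, 0.0629, 0.3224]
ee_rot: [[1.0, -0.003, -0.003], [-0.003, -1.0, -0.004], [-0.003, 0.004, -1.0]]
wrist_force: [1.1, 0.6, -0.7]
gripper_width: 0.005
```

```bash
python3 two.py g1 340 60 520 240 80 150 260 330; python3 - <<'E'
from h import *
def bl(im,x0,y0,x1,y1,thr):
    k=np.zeros(im.shape[:2],np.uint8);k[y0:y1,x0:x1]=im[y0:y1,x0:x1].max(2)<thr
    n,l,st,c=cv2.connectedComponentsWithStats(k);i=1+np.argmax(st[1:,4]);return c[i],st[i]
s=cv2.imread("pics/g1_s.png");t=cv2.imread("pics/g1_t.png")
a=bl(s,430,113,464,150,62);b=bl(t,148,185,171,215,70);print(a[0],b[0],tri(a[0],b[0]),onz("top",b[0],.278),onz("scene",a[0],.278))
E
```

```text
[ 31.6614  -2.5012 -15.868    0.0954 -77.      58.3138] [0.4108 0.065  0.3213] [ 0.0926  0.315  -0.3124] 0.003986251685122106
[446.3186 133.7886] [160.1585 201.6303] (array([0.6111, 0.2635, 0.2793]), np.float64(0.0004483100655821778)) [0.6115 0.2641 0.278 ] [0.6102 0.2647 0.278 ]
```

View pics/g1.png

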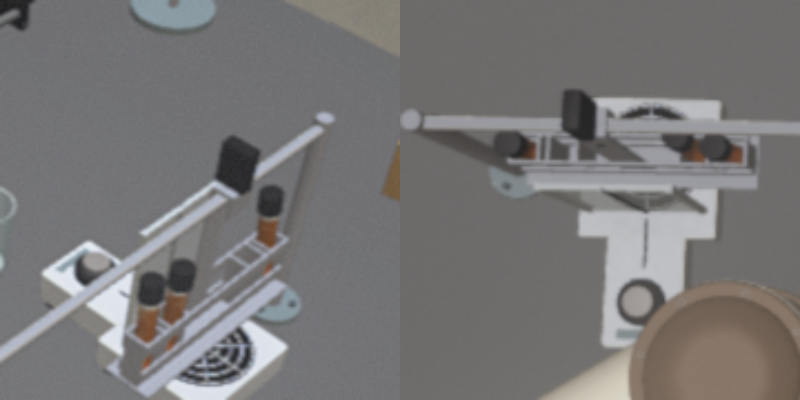

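View pics/g1_t.png

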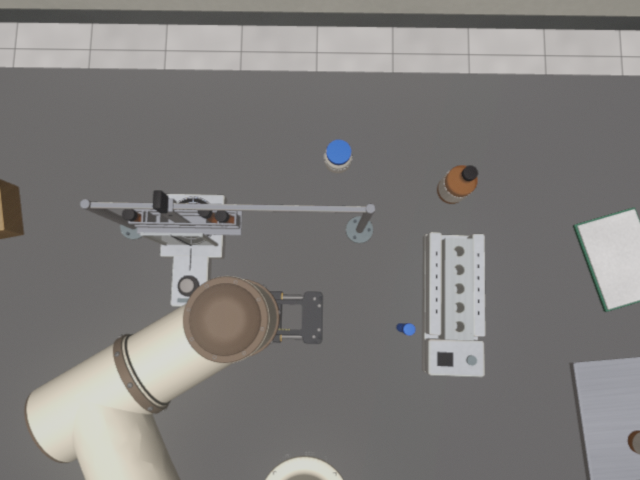

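The carrier hangs with its three vials, and the grip is at y≈0.264 against the mark's 0.2645. All five heater wells are empty at top (460,252–327), the jar and bottle haven't moved, and the arm is clear. Handing in.

```bash
python3 -c "
from station import r
print(r.finish_job())"
```

```text
the job is handed in; nothing more can be done
None
```

The job is done and handed in at about 42 s, though no verdict was reported.

- **Vials:** All three (the only ones in the heater) went cap-up into their own carrier cells, and each touched the cell floor at the same height (9–18 N). The last picture shows every heater well empty.
- **Carrier:** I hung it on the open part of the rail and slid it behind the shield. It first stopped about 2.4 mm short of the index line, so I gripped it again and nudged it over. It now hangs still, and both cameras put it within about 1 mm of the line, though the calibration itself is only good to about 2 mm.
- **Start button:** I pressed it twice, each time to a hard stop after about 6 mm of travel. The force peaked at about 33 N, measured at the wrist while pressing with the fingertips. I didn't read the button joint itself.
- **Everything else:** The bottle and jar are where they started, and so is the blue lookalike vial. The arm hid the beaker in the last top picture; it stood in place in the top picture just before the button press, and nothing went near it after that.

No knock to the carrier showed up in the pictures I took. No check failed.

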